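# Pack the bead pots into the round tin and slide it under the rack

## Robot

A 6-joint arm with a two-finger parallel gripper is mounted at the origin on the work surface. World frame = base frame: x ahead of the robot, y to its left, z up, the work surface at z = 0. Lengths are in mm, angles in rad, forces in N, time in s.
With the tool pointing down it reaches from about 300 to 775 mm from the base axis. Payload 14.6 kg.
Tool frame: the origin (TCP) lies midway between the tips of the shut fingers; the grasp point (between the pads) lies 19 mm behind it (manip.hold_point_z is the distance from the TCP to the grasp point, in mm); z points along the fingers, y is the direction in which the jaws open and shut (so a half turn about z gives the same grasp; the last joint's range is limited). The gripper opens to 94 mm and grips with 3 to 60 N. Pads are 16 mm wide; open, the fingers measure 119 mm over their backs; the gripper's body (75 mm by 177 mm) begins 78 mm behind the grasp point.
Start: joints at [-1.258, 0.3, 1.521, -0, 1.321, -0.067], TCP at [203.896, -510.799, 205.446] pointing down, gripper open.
Joint ranges: [-3.03, 3.03], [-0.79, 2.21], [0.23, 2.52], [-1.04, 4.18], [0, 3.07], [-2.55, 2.55]. Speed limits (rad/s): [2.22, 2.22, 2.57, 3.14, 3.14, 3.14].

## Interface

Orientations are given as [roll, pitch, yaw] about the fixed x, y, z axes, in that order (R = Rz(yaw) Ry(pitch) Rx(roll)).
In Python, from cell import manip gives the robot as it stands.
- The arm moves only by the shell command python3 -m crank 'ROWS' [OPENING] [FORCE]. ROWS is JSON, a list of rows, each an object with "offset": the shift along the world's x, y, z in m, a list of three; "spin": the turn about the world's z in degrees. In form: [{"offset": [dx, dy, dz], "spin": spin}, ...]. A call has exactly 8 rows; each row is the pose to reach, as a shift and turn from the pose measured when the call began; what a row does not reach only later rows make up. A row lasts 1/12 s, in which the tool goes at most 41.7 mm and 7.16 degrees, less where a joint would pass 70% of its speed; a pose out of reach is approached as far as the arm can. A call with a gripper value outside its range is refused whole. OPENING is the opening, from 0 (shut) to 1 (fully open), set as the call begins (- or left out, the last holds). The fingers move at their own pace and stop on an object; FORCE is the grip in N (left out, the last holds). Time passes only in rows, so rows that repeat a pose let the fingers close, or fill a call up. It gives the time, the measured TCP pose, the force and the opening at its end, in the units of the state.
- manip.read_state(): the state, without advancing time (a new reading comes with each control period).
- manip.camera(name): name is "side" or "top" or "wrist"; returns a dict with "pixels" (384x512x3 uint8, red, green, blue), "fx", "fy", "cx", "cy" (pixels), "extrinsics" (4x4, takes a point from world to camera coordinates); the wrist camera has in their place "hand_eye" (4x4, takes a point from camera to tool coordinates, whose origin is the TCP and whose axes are the flange's). Camera axes: x right, y down, z forward; pixel columns grow to the right and rows downward; lengths in mm; the calibration is good to about 2 mm. A picture is of the moment at which its call begins: read the wrist's pose just before it. There is no depth.
- manip.sign_off(): hands the job in, once; it reports no verdict.
Trained networks look in a picture, given as the dict that the camera call returned (one of the last four; its "shot" number tells which), for a name from the list of things; names that differ only in an ending like _2 or _b are one class to them, and where a whole thing is asked for, a point or a joint stands for the part that bears it (a point fixed in the world has none). Each returns a list of dicts, best first, with "conf" (0 to 1); they miss things now and then, are a little off and sometimes report something else, mostly with a low value. They report only what shows in the picture. A call takes as long as a camera call. They do not tell look-alikes from the thing itself.
- manip.search_frame(picture, name): "location" ([x, y, z] in mm, in world coordinates, good to about 4 mm: the middle of the surface that is visible of it).
- manip.masks_of(picture, name): "mask" (384x512 bool, what is visible of it).
The state is a dict: "clock": time; "joints": joint angles; "qd": joint speeds; "effort": joint torques, N m; "eef_pos": TCP position; "eef_rot": TCP orientation; "wrist_force": force on the tool from outside, world axes, zero at the start; "moment": the same for the moment, N m; "finger_gap": finger opening in mm.
Only numpy, scipy, OpenCV 4.12 (cv2) and the standard library are available. Lean on these libraries where they do the work, as an engineer would, in place of code of your own. Each camera call takes 0.05 s, during which the arm holds its last target. There are 200 camera calls.

## Task

Draw the round tin by its tab completely out from under the clear rack, then pack all the bead pots into it in one flat layer, upright on its floor, one pot in the middle and the others in a ring around it. Then slide the packed tin back until its round part is wholly under the rack's shelf and centred there front to back; keep the tin on the table all the time (slide it, do not lift it), and leave the bead tubes, the spoon rest and the ring opener where they are.

Things in the scene. Friction and masses are not known exactly. Their poses are not given: they have to be found in the camera images.
- rack: Fixed clear plastic rack, a low bridge: shelf 187 (x) by 180 (y) mm, underside 66 mm and top 72 mm above the table, on two 6 mm side walls running along y at its x ends. Passage below: 175 mm wide, open at both y ends. Slot dividers 12 mm high on top. Origin: on the table under the shelf's centre; z up; local -y points out of the end where the tin's tab shows. It may stand turned.
- tin: Loose shallow round tin, dark steel, about 0.4 kg: outside diameter 150 mm, inside 144 mm, 20 mm high over all, floor 3 mm thick. Origin: centre of its underside; z up. A strip (24 mm wide, z 6 to 12 mm) leads out in its local -y to an upright pull tab. At the start it stands empty under the rack, its tab sticking out.
- tin_tab (a point): Centre of the tin's pull tab, 160 mm from the tin's axis in its local -y and 26 mm above its underside. The tab is a plate 12 mm thick (along the tin's y), 40 mm wide (along x), from z 6 to 46 mm; it can be gripped from above across its thickness. Axes as the tin's.
- mat: Fixed flat bead mat of dark silicone, 270 by 270 mm, 4 mm thick, on which the pots stand at the start. Origin: centre of its underside.
- tube0: Slim bead tube, 14 mm across, 90 mm long, lying in a slot on the rack; leave it alone. Origin: under its middle.
- tube1: A second slim bead tube like tube0, lying in a slot on the rack; leave it alone.
- spoon_rest: Blue ceramic spoon rest, a dish 84 mm across and 10 mm high with a short handle along its +x; leave it alone. Origin: under the dish's centre.
- opener: Steel jump-ring opener, a rod 90 mm long and 7 mm thick with a small flat head; leave it alone. Origin: under the rod's middle.
- pot0: Round lidded bead pot, white ceramic, about 70 g: body 44 mm in diameter and 25 mm high (bottom edge bevelled 3.5 mm), with an upright wooden knob on top, 12 mm in diameter, from z 25 to 47 mm. Origin: centre of its underside; z up. All pots are alike; five to seven are present.
- pot1: Round lidded bead pot, white ceramic, about 70 g: body 44 mm in diameter and 25 mm high (bottom edge bevelled 3.5 mm), with an upright wooden knob on top, 12 mm in diameter, from z 25 to 47 mm. Origin: centre of its underside; z up. All pots are alike; five to seven are present.
- pot2: Round lidded bead pot, white ceramic, about 70 g: body 44 mm in diameter and 25 mm high (bottom edge bevelled 3.5 mm), with an upright wooden knob on top, 12 mm in diameter, from z 25 to 47 mm. Origin: centre of its underside; z up. All pots are alike; five to seven are present.
- pot3: Round lidded bead pot, white ceramic, about 70 g: body 44 mm in diameter and 25 mm high (bottom edge bevelled 3.5 mm), with an upright wooden knob on top, 12 mm in diameter, from z 25 to 47 mm. Origin: centre of its underside; z up. All pots are alike; five to seven are present.
- pot4: Round lidded bead pot, white ceramic, about 70 g: body 44 mm in diameter and 25 mm high (bottom edge bevelled 3.5 mm), with an upright wooden knob on top, 12 mm in diameter, from z 25 to 47 mm. Origin: centre of its underside; z up. All pots are alike; five to seven are present.
- pot5: Round lidded bead pot, white ceramic, about 70 g: body 44 mm in diameter and 25 mm high (bottom edge bevelled 3.5 mm), with an upright wooden knob on top, 12 mm in diameter, from z 25 to 47 mm. Origin: centre of its underside; z up. All pots are alike; five to seven are present.
- pot6: Round lidded bead pot, white ceramic, about 70 g: body 44 mm in diameter and 25 mm high (bottom edge bevelled 3.5 mm), with an upright wooden knob on top, 12 mm in diameter, from z 25 to 47 mm. Origin: centre of its underside; z up. All pots are alike; five to seven are present.
There are look-alikes about, which are no part of the job. What is shaped like the pot6 but black is not meant. Of the things shaped like the tin, the steel one is meant.

How it is judged:
By the outcome, as a careful person would: the job done as asked, in the order asked, and still so for the second after the job is handed in, with the robot touching nothing.
Of pot0, pot1, pot2, pot3, pot4, pot5, pot6 only 5 to 7 are there at a start; the rules pass over those that are not, and their reading is None.
At some moment in a run one of pot0, pot1, pot2, pot3, pot4, pot5, pot6 may be knocked a few centimetres aside while the robot is not near it.
Once in a run the grip may slacken for a moment while it holds something.
It also fails if it takes over 210 s, if anything falls off the work surface, if the arm or the gripper's body presses on something with over 40 N, if the wrist force passes 120 N, or if a joint passes its speed limit or range.

## Working session

There is one attempt and no reset: what is moved stays moved. The work goes in short steps, Python scripts to look and compute and a shell command to move; the robot and the scene stay as the last step left them, time stands still between calls to the robot, and variables do not carry over. Pictures are saved under pics/ and viewed, about 12 in all and at most 16, crops included, and the job is handed in when it is done.

```bash
ls; mkdir -p pics
cat > h.py <<'E'
import numpy as np,cv2
from cell import manip
from scipy.spatial.transform import Rotation as R
def ray(p,u,v,z,T=None):
    E=p["extrinsics"] if T is None else T
    E=np.array(E);Rm=E[:3,:3];t=E[:3,3]
    c=-Rm.T@t; d=Rm.T@np.array([(u-p["cx"])/p["fx"],(v-p["cy"])/p["fy"],1.])
    return c+d*(z-c[2])/d[2]
def proj(p,P,T=None):
    E=np.array(p["extrinsics"] if T is None else T); q=E[:3,:3]@np.array(P)+E[:3,3]
    return p["cx"]+p["fx"]*q[0]/q[2],p["cy"]+p["fy"]*q[1]/q[2]
def wristE(p,s):
    M=np.eye(4);M[:3,:3]=R.from_euler('xyz',s["eef_rot"]).as_matrix();M[:3,3]=s["eef_pos"]
    return np.linalg.inv(M@np.array(p["hand_eye"]))
def save(p,n,crop=None,k=1.5):
    im=p["pixels"][:,:,::-1]
    if crop: im=im[crop[1]:crop[3],crop[0]:crop[2]]
    cv2.imwrite("pics/"+n,cv2.resize(im,None,fx=k,fy=k,interpolation=cv2.INTER_CUBIC))
E
python3 - <<'E'
from h import *
s=manip.read_state();print(s)
print([x for x in dir(manip) if x[0]!='_'])
t=manip.camera("top");save(t,"top0.png")
for n in ["rack","tin","tin_tab","mat","pot0","spoon_rest","opener","tube0"]:
    for d in manip.search_frame(t,n): 
        print(n,round(d["conf"],2),np.round(d["location"]),np.round(proj(t,d["location"])))
p=manip.camera("side");save(p,"side0.png")
for n in ["tin","tin_tab","pot0"]:
    for d in manip.search_frame(p,n): 
        print(n,round(d["conf"],2),np.round(d["location"]),np.round(proj(p,d["location"])))
E
```

```text
pics
{'clock': 0.0, 'joints': array([-1.25759982e+00,  3.00473543e-01,  1.52162779e+00, -3.02042465e-05,
        1.32074348e+00, -6.65862410e-02]), 'qd': array([ 0.00029852,  0.00015265,  0.00074956,  0.00027114, -0.00035546,
        0.00071561]), 'effort': array([ 3.85137264e-04, -5.31808949e+01, -3.52735305e+01,  7.08678877e-02,
        2.44425447e-02, -1.12758078e-04]), 'eef_pos': array([ 203.80109225, -510.52968998,  204.86525124]), 'eef_rot': array([-3.14034132e+00, -5.41242047e-05,  3.79790211e-01]), 'wrist_force': array([ 0.03947124,  0.52502651, -0.23228205]), 'moment': array([ 0.05030917, -0.00724343,  0.03328016]), 'finger_gap': 93.744087216445}
['Unreachable', 'camera', 'hold_point_z', 'masks_of', 'read_state', 'search_frame', 'sign_off']
rack 0.85 [543. 290.  73.] [154. 182.]
tin 0.83 [257. 400.   2.] [115. 282.]
tin 0.66 [522. 173.  14.] [197. 194.]
tin_tab 0.77 [262. 400.   1.] [116. 280.]
tin_tab 0.47 [521. 176.   9.] [196. 194.]
mat 0.64 [ 494. -279.    3.] [347. 207.]
pot0 0.71 [386. -59.  20.] [274. 241.]
pot0 0.68 [ 484. -263.   22.] [343. 210.]
pot0 0.65 [ 568. -191.   26.] [319. 181.]
pot0 0.57 [ 492. -186.   27.] [317. 206.]
pot0 0.53 [ 485. -360.   23.] [375. 210.]
pot0 0.48 [ 561. -254.   24.] [340. 184.]
pot0 0.44 [ 415. -278.   19.] [348. 233.]
pot0 0.43 [ 415. -209.   23.] [324. 232.]
spoon_rest 0.73 [ 793. -103.    7.] [290. 110.]
opener 0.41 [761. 106.   6.] [222. 118.]
tube0 0.73 [499. 318.  86.] [142. 197.]
tube0 0.68 [570. 317.  89.] [144. 171.]
tin 0.58 [525. 232.  13.] [217. 145.]
tin_tab 0.83 [527. 227.  10.] [219. 146.]
pot0 0.71 [ 484. -368.   24.] [321. 301.]
pot0 0.69 [ 487. -277.   26.] [300. 271.]
pot0 0.64 [ 494. -199.   25.] [285. 246.]
pot0 0.6 [ 410. -212.   30.] [259. 264.]
pot0 0.6 [ 421. -286.   24.] [279. 286.]
pot0 0.56 [ 559. -259.   21.] [320. 253.]
pot0 0.52 [ 562. -202.   24.] [308. 236.]
pot0 0.47 [386. -59.  18.] [221. 227.]
```

View pics/top0.png

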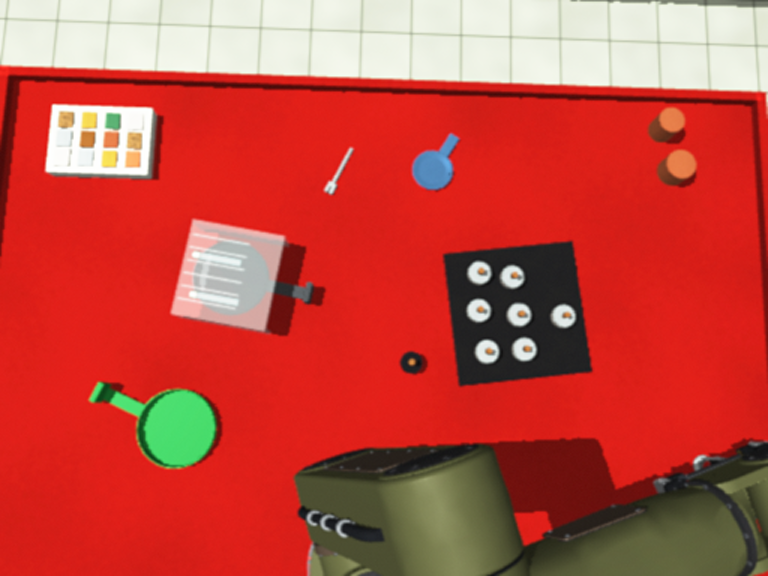

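View pics/side0.png

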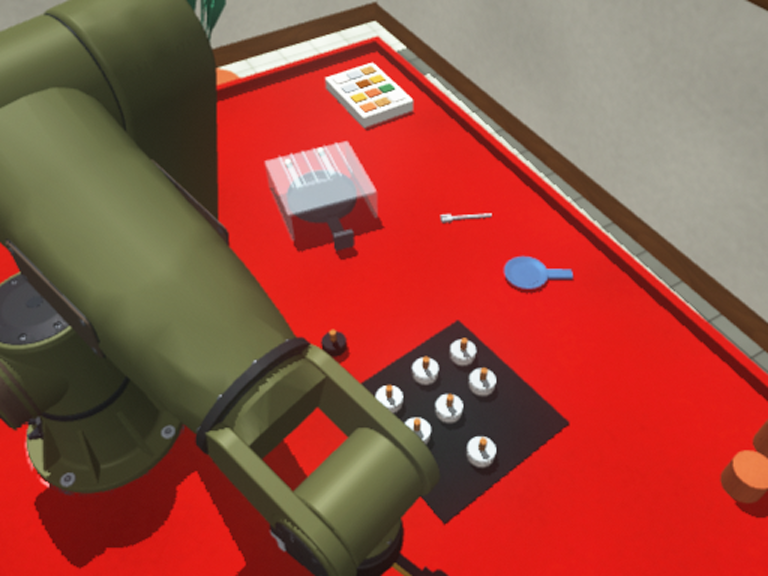

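The top view shows 7 white pots on the mat around (343,205 in raw px), a black decoy at (275,241), the steel tin under the rack with its tab at (204,195), and a green decoy tin at lower left. The side view agrees.

Run:
```python
from h import *
t=manip.camera("top")
m=manip.masks_of(t,"rack")[0]["mask"].astype(np.uint8)
c=max(cv2.findContours(m,0,2)[0],key=cv2.contourArea)
P=np.array([ray(t,*q[0],72)[:2] for q in c],np.float32)
print("rack rect",cv2.minAreaRect(P))
for d in manip.masks_of(t,"tin"):
    v,u=np.nonzero(d["mask"]);print("tin",d["conf"],len(u),u.min(),u.max(),v.min(),v.max())
# tab: px about (204..206,195)
print("tab guess z46",ray(t,205,195,40))
im=t["pixels"][180:206,150:222];cv2.imwrite("pics/tabcrop.png",cv2.resize(im[:,:,::-1],None,fx=8,fy=8,interpolation=cv2.INTER_CUBIC))
s=manip.read_state();w=manip.camera("wrist");print(w["fx"],w["cx"],w["cy"],np.round(w["hand_eye"],3))
```

```text
rack rect ((538.706787109375, 293.9292297363281), (192.17190551757812, 193.82789611816406), 81.15532684326172)
tin 0.76 2588 60 144 255 311
tin 0.47 261 181 208 187 202
tab guess z46 [514.74555643 145.85031456  40.        ]
267.6849139597908 254.69643567720252 195.31091288976634 [[  -0.      -0.964   -0.265   77.217]
 [   1.      -0.      -0.      -0.718]
 [  -0.      -0.265    0.964 -179.142]
 [   0.       0.       0.       1.   ]]
```

View pics/tabcrop.png

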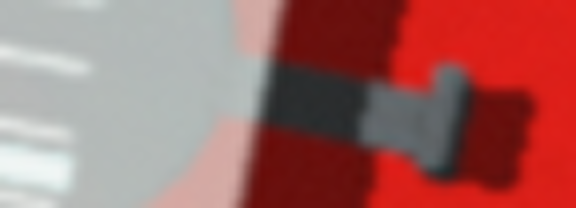

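The tab crop shows the plate centred at about raw px (205.9,194.4), with its long side turned about -9° like the rack. I'll fly over to it.

```bash
python3 -m crank '[{"offset":[0.02,0.035,0],"spin":-4},{"offset":[0.037,0.073,0],"spin":-8},{"offset":[0.055,0.11,0],"spin":-12},{"offset":[0.072,0.148,0],"spin":-16},{"offset":[0.09,0.185,0],"spin":-20},{"offset":[0.107,0.222,0],"spin":-24},{"offset":[0.125,0.26,0],"spin":-28},{"offset":[0.143,0.297,0],"spin":-31}]' 0.5 && python3 -m crank '[{"offset":[0.018,0.037,0],"spin":0},{"offset":[0.036,0.074,0],"spin":0},{"offset":[0.054,0.111,0],"spin":0},{"offset":[0.072,0.148,-0.005],"spin":0},{"offset":[0.09,0.185,-0.01],"spin":0},{"offset":[0.108,0.222,-0.015],"spin":0},{"offset":[0.126,0.259,-0.02],"spin":0},{"offset":[0.144,0.296,-0.025],"spin":0}]'
cat >> h.py <<'E'
def wrist(n=None,crop=None,k=1.5):
    s=manip.read_state();w=manip.camera("wrist");w["extrinsics"]=wristE(w,s)
    if n: save(w,n,crop,k)
    return s,w
E
python3 - <<'E'
from h import *
s,w=wrist("w1.png");print(s["clock"],s["eef_pos"],s["eef_rot"])
for d in manip.search_frame(w,"tin_tab"): print(d["conf"],d["location"],proj(w,d["location"]))
E
```

```text
clock: 1.52
eef_pos: [347.2, -211.9, 205.7]
eef_rot: [3.141, -0.001, -0.165]
wrist_force: [-0.4, -0.9, -0.1]
finger_gap: 47.4
clock: 2.18
eef_pos: [491.7, 86.3, 180.6]
eef_rot: [3.141, -0.001, -0.165]
wrist_force: [0.6, -0.8, 0.7]
finger_gap: 47.2
2.1833 [491.67244004  86.29250961 180.60717405] [ 3.14135435e+00 -1.17202021e-03 -1.65127213e-01]
0.91 [524.2, 174.9, 10.5] (np.float64(184.75950801398085), np.float64(168.63357557261855))
0.66 [274.1, 425.2, 4.0] (np.float64(71.26371654931481), np.float64(343.65071180486757))
```

View pics/w1.png

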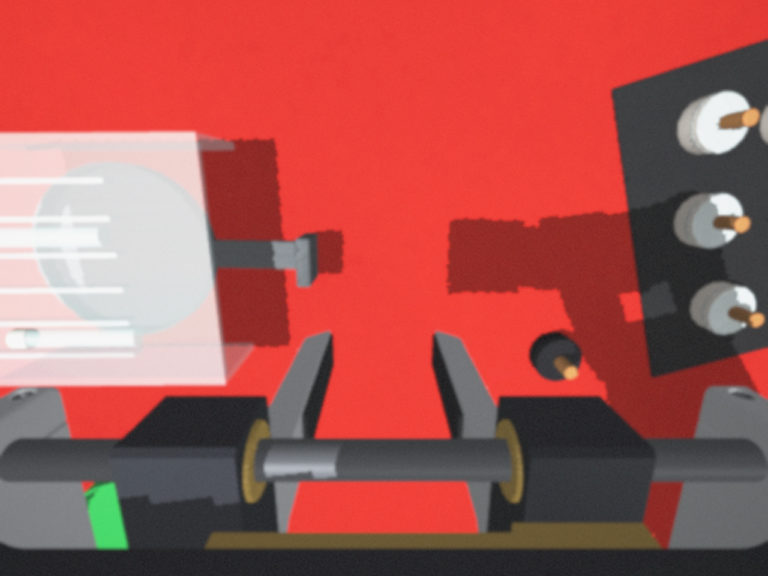

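Run:
```python
from h import *
s=manip.read_state();w=manip.camera("wrist");w["extrinsics"]=wristE(w,s)
a,b=[ray(w,u/1.5,v/1.5,72) for u,v in((197,131),(225,385))]
d=a-b;yaw=np.arctan2(d[1],d[0]);print("front edge",a,b,np.linalg.norm(d),np.degrees(yaw))
n=np.array([np.sin(yaw),-np.cos(yaw)]);print("rack centre",(a+b)[:2]/2-n*90)
print("tab top",ray(w,303/1.5,260/1.5,46),"ends",ray(w,302/1.5,236/1.5,46),ray(w,304/1.5,286/1.5,46))
# tin circle on z=20 via outline points (left,right,top,bottom)
for q in((35,235),(213,250),(115,163),(145,335)):print(ray(w,q[0]/1.5,q[1]/1.5,20))
print("strip",[ray(w,q[0]/1.5,q[1]/1.5,12)for q in((215,254),(275,255))])
t=manip.camera("top");print("tab top view",ray(t,205.5,194.4,46))
for p in (w,t):
  for d in manip.search_frame(p,"pot0"):print(np.round(d["location"]),round(d["conf"],2))
```

```text
front edge [620.41366821 192.9108463   72.        ] [435.57118095 223.75978851  72.        ] 187.3990457106232 -9.47494673808054
rack centre [542.80789383 297.10750827]
tab top [519.72572607 147.58012066  46.        ] ends [538.36799817 144.33616234  46.        ] [498.85143851 151.28045607  46.        ]
[572.75413975 371.47016708  20.        ]
[536.41182617 227.13656818  20.        ]
[617.26165844 285.75453547  20.        ]
[471.4864515  308.46198532  20.        ]
strip [array([531.97840317, 229.92333262,  12.        ]), array([522.72287907, 178.48196441,  12.        ])]
tab top view [515.68084714 143.87578353  46.        ]
[ 570. -186.   30.] 0.78
[ 490. -187.   23.] 0.76
[ 417. -207.   23.] 0.67
[392. -57.  19.] 0.58
[ 414. -207.   25.] 0.76
[ 568. -192.   26.] 0.7
[ 494. -186.   26.] 0.65
[ 483. -269.   24.] 0.63
[ 486. -360.   23.] 0.6
[ 562. -254.   22.] 0.52
[ 415. -277.   21.] 0.49
[386. -54.  20.] 0.48
```

```bash
python3 -m crank '[{"offset":[0.014,0.03,-0.02],"spin":0},{"offset":[0.028,0.061,-0.04],"spin":0},{"offset":[0.028,0.061,-0.06],"spin":0},{"offset":[0.028,0.061,-0.08],"spin":0},{"offset":[0.028,0.061,-0.1],"spin":0},{"offset":[0.028,0.061,-0.1],"spin":0},{"offset":[0.028,0.061,-0.1],"spin":0},{"offset":[0.028,0.061,-0.1],"spin":0}]' 0.45
python3 - <<'E'
from h import *
s,w=wrist("w2.png",(120,60,400,270),2);print(s["eef_pos"],s["eef_rot"])
for P in ([519.7,147.6,46],):print(proj(w,P))
E
```

```text
clock: 3.15
eef_pos: [519.6, 143.6, 82.5]
eef_rot: [-3.141, -0.003, -0.167]
wrist_force: [-0.0, -0.3, 0.8]
finger_gap: 42.5
[519.64807012 143.62331713  82.47398248] [-3.14134727e+00 -2.58831676e-03 -1.67306640e-01]
(np.float64(250.93955153446186), np.float64(215.9679866863439))
```

View pics/w2.png

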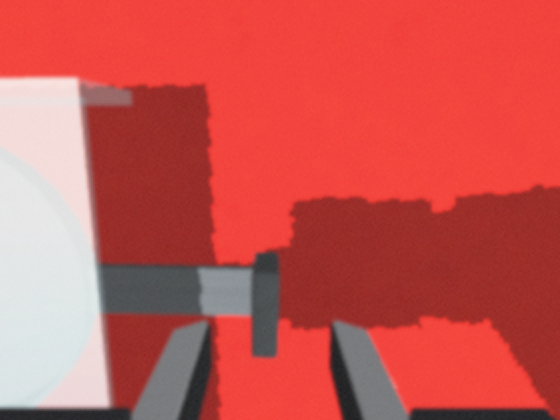

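```bash
python3 -m crank '[{"offset":[0.001,0.003,-0.015],"spin":-0.4},{"offset":[0.001,0.003,-0.03],"spin":-0.4},{"offset":[0.001,0.003,-0.045],"spin":-0.4},{"offset":[0.001,0.003,-0.056],"spin":-0.4},{"offset":[0.001,0.003,-0.063],"spin":-0.4},{"offset":[0.001,0.003,-0.063],"spin":-0.4},{"offset":[0.001,0.003,-0.063],"spin":-0.4},{"offset":[0.001,0.003,-0.063],"spin":-0.4}]' && python3 -m crank '[{"offset":[0,0,0],"spin":0},{"offset":[0,0,0],"spin":0},{"offset":[0,0,0],"spin":0},{"offset":[0,0,0],"spin":0},{"offset":[0,0,0],"spin":0},{"offset":[0,0,0],"spin":0},{"offset":[0,0,0],"spin":0},{"offset":[0,0,0],"spin":0}]' 0 40
```

```text
clock: 3.87
eef_pos: [521.3, 146.9, 20.5]
eef_rot: [-3.141, -0.004, -0.174]
wrist_force: [-0.8, -0.0, -0.2]
finger_gap: 42.3
clock: 4.53
eef_pos: [521.5, 146.8, 20.7]
eef_rot: [-3.141, -0.005, -0.174]
wrist_force: [1.8, -2.4, 1.2]
finger_gap: 11.8
```

```bash
python3 -m crank '[{"offset":[-0.001,-0.006,0],"spin":0},{"offset":[-0.003,-0.018,0],"spin":0},{"offset":[-0.005,-0.031,0],"spin":0},{"offset":[-0.008,-0.044,0],"spin":0},{"offset":[-0.010,-0.057,0],"spin":0},{"offset":[-0.013,-0.07,0],"spin":0},{"offset":[-0.015,-0.083,0],"spin":0},{"offset":[-0.018,-0.096,0],"spin":0}]' && python3 -m crank '[{"offset":[-0.003,-0.014,0],"spin":0},{"offset":[-0.006,-0.029,0],"spin":0},{"offset":[-0.009,-0.044,0],"spin":0},{"offset":[-0.011,-0.059,0],"spin":0},{"offset":[-0.014,-0.074,0],"spin":0},{"offset":[-0.016,-0.087,0],"spin":0},{"offset":[-0.018,-0.098,0],"spin":0},{"offset":[-0.018,-0.098,0],"spin":0}]'
python3 - <<'E'
from h import *
t=manip.camera("top");save(t,"top1.png",(100,120,420,280),2.4)
for d in manip.search_frame(t,"tin"):print(d["location"],d["conf"])
E
```

```text
clock: 5.2
eef_pos: [503.1, 49.2, 20.6]
eef_rot: [-3.141, -0.005, -0.175]
wrist_force: [0.3, 2.9, -1.1]
finger_gap: 11.7
clock: 5.87
eef_pos: [484.4, -51.1, 20.7]
eef_rot: [-3.141, -0.004, -0.177]
wrist_force: [-0.1, -2.8, 0.9]
finger_gap: 11.9
[254.2, 402.7, 1.3] 0.82
[511.8, 108.8, 5.6] 0.69
```

View pics/top1.png

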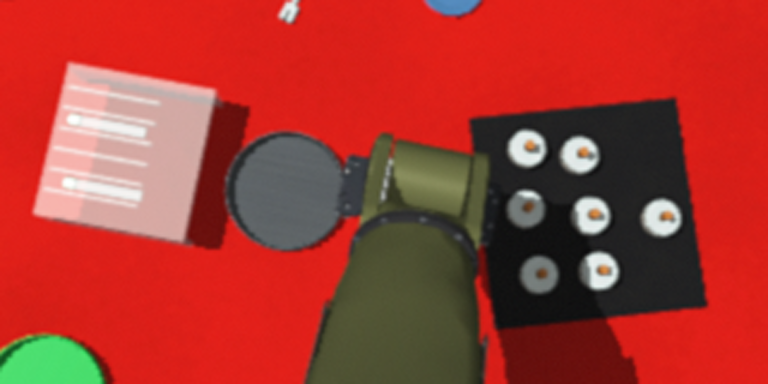

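The tin is fully clear of the rack, at about (512,107), in line with the passage. I'll release it and look at the pots.

```bash
python3 -m crank '[{"offset":[0,0,0],"spin":0},{"offset":[0,0,0],"spin":0},{"offset":[0,0,0],"spin":0},{"offset":[0,0,0.02],"spin":0},{"offset":[0,0,0.06],"spin":0},{"offset":[0,0,0.1],"spin":0},{"offset":[0,-0.03,0.13],"spin":0},{"offset":[-0.01,-0.06,0.15],"spin":0}]' 0.45 && python3 -m crank '[{"offset":[-0.02,-0.035,0.01],"spin":0},{"offset":[-0.04,-0.07,0.02],"spin":0},{"offset":[-0.06,-0.105,0.03],"spin":0},{"offset":[-0.075,-0.14,0.03],"spin":0},{"offset":[-0.075,-0.17,0.03],"spin":0},{"offset":[-0.075,-0.17,0.03],"spin":0},{"offset":[-0.075,-0.17,0.03],"spin":0},{"offset":[-0.075,-0.17,0.03],"spin":0}]' 0.3
python3 - <<'E'
from h import *
s,w=wrist("w3.png");print(s["eef_pos"],s["eef_rot"])
for d in manip.search_frame(w,"pot0"):print(np.round(d["location"]),round(d["conf"],2),np.round(proj(w,d["location"])))
E
```

```text
clock: 6.63
eef_pos: [476.3, -109.3, 174.0]
eef_rot: [-3.142, -0.009, -0.172]
wrist_force: [1.4, -0.3, -0.1]
finger_gap: 42.1
clock: 7.3
eef_pos: [401.4, -278.6, 203.8]
eef_rot: [-3.141, -0.008, -0.172]
wrist_force: [-0.4, 1.4, -1.1]
finger_gap: 28.2
[ 401.4116472  -278.55559803  203.81648004] [-3.1410449  -0.00821103 -0.1719549 ]
[ 562. -260.   22.] 0.91 [218.  58.]
[388. -64.  22.] 0.91 [108. 215.]
[ 484. -273.   22.] 0.9 [240. 120.]
[ 423. -279.   23.] 0.87 [253. 165.]
[ 566. -198.   29.] 0.83 [166.  61.]
[ 415. -214.   26.] 0.81 [207. 180.]
[ 485. -362.   24.] 0.64 [308. 107.]
[ 491. -194.   21.] 0.57 [180. 126.]
```

View pics/w3.png

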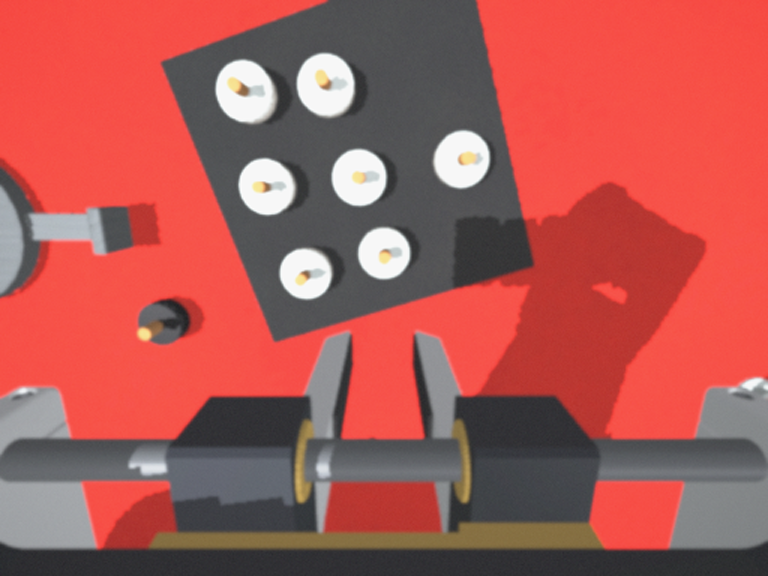

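```bash
cat >> h.py <<'E'
A=np.linspace(0,2*np.pi,72)
def hull(w,x,y,rings):
    q=np.array([proj(w,[x+r*np.cos(a),y+r*np.sin(a),z]) for r,z in rings for a in A],np.float32)
    return cv2.convexHull(q)
def cen(c):
    m=cv2.moments(c);return np.array([m["m10"],m["m01"]])/m["m00"],m["m00"]
def fit(w,c,rings):
    "x,y of an upright solid of revolution whose outline is contour c"
    g,a=cen(c);x=ray(w,*g,rings[0][1])[:2]
    for _ in range(6):
        f=lambda x:cen(hull(w,*x,rings))[0]
        J=np.array([f(x+[1,0])-f(x),f(x+[0,1])-f(x)]).T
        x=x+np.linalg.solve(J,g-f(x))
    return x,a/cen(hull(w,*x,rings))[1]
def pots(w,z0):
    im=cv2.resize(w["pixels"],None,fx=4,fy=4,interpolation=cv2.INTER_CUBIC).astype(int)
    white=((im.min(2)>95)&(im.max(2)-im.min(2)<60)).astype(np.uint8)
    cs=cv2.findContours(cv2.morphologyEx(white,cv2.MORPH_CLOSE,np.ones((9,9),np.uint8)),0,1)[0]
    out=[]
    for c in cs:
        if cv2.contourArea(c)<4000: continue
        c=cv2.convexHull((c.astype(np.float32)+.5)/4-.5)
        x,k=fit(w,c,[(22,z0+25),(22,z0+3.5),(18.5,z0)])
        if .7<k<1.3: out.append((*np.round(x,1),round(k,2)))
    return out
def tinfit(w):
    im=cv2.resize(w["pixels"],None,fx=2,fy=2,interpolation=cv2.INTER_CUBIC).astype(int)
    m=(im[:,:,0]-im[:,:,1]<60).astype(np.uint8)
    m=cv2.morphologyEx(m,cv2.MORPH_OPEN,cv2.getStructuringElement(2,(61,61)))
    out=[]
    for c in cv2.findContours(m,0,1)[0]:
        if cv2.contourArea(c)<3000: continue
        x,k=fit(w,cv2.convexHull((c.astype(np.float32)+.5)/2-.5),[(75,20),(75,0)])
        out.append((*np.round(x,1),round(k,2)))
    return out
E
python3 - <<'E'
from h import *
s,w=wrist();print(s["eef_pos"])
print(pots(w,4))
im=w["pixels"].astype(int);o=((im[:,:,0]>150)&(im[:,:,0]-im[:,:,2]>50)&(im[:,:,1]>110)).astype(np.uint8)
n,l,st,c=cv2.connectedComponentsWithStats(o)
for i in range(1,n):
    if st[i,4]>20:print(st[i,4],np.round(ray(w,*c[i],46)[:2],1))
E
```

```text
[ 401.65116669 -278.19062135  203.99750032]
[(np.float64(411.6), np.float64(-207.5), 1.14), (np.float64(418.1), np.float64(-281.7), 1.18), (np.float64(487.3), np.float64(-7.1), 1.02), (np.float64(492.8), np.float64(-190.9), 1.14), (np.float64(486.5), np.float64(-272.0), 1.22), (np.float64(486.2), np.float64(-360.7), 1.16), (np.float64(569.1), np.float64(-192.3), 1.1), (np.float64(562.6), np.float64(-258.5), 1.12)]
90 [ 561.5 -259.3]
77 [ 569.2 -192.3]
83 [ 485.9 -360.8]
57 [ 486.5 -272.9]
60 [ 492.7 -192.3]
76 [474.6 -28.1]
58 [ 418.9 -282.6]
51 [ 412.2 -208.8]
95 [386.9 -59.1]
67 [ 340.9 -212.8]
75 [ 319.9 -319.2]
91 [ 236.7 -570. ]
111 [339.1  52.9]
270 [ 227.2 -167.1]
111 [ 189.2 -324.8]
62 [210.1  59.4]
39 [ 109.4 -531.2]
```

```bash
python3 -m crank '[{"offset":[0.025,0.025,-0.02],"spin":0},{"offset":[0.05,0.05,-0.04],"spin":0},{"offset":[0.075,0.075,-0.06],"spin":0},{"offset":[0.091,0.0867,-0.08],"spin":0},{"offset":[0.091,0.0867,-0.1],"spin":0},{"offset":[0.091,0.0867,-0.124],"spin":0},{"offset":[0.091,0.0867,-0.134],"spin":0},{"offset":[0.091,0.0867,-0.134],"spin":0}]' 0.3
python3 - <<'E'
from h import *
s,w=wrist("w4.png",(120,100,400,310),2);print(s["eef_pos"]);print(proj(w,[492.8,-191.5,51]),pots(w,4))
E
```

```text
clock: 8.12
eef_pos: [491.7, -190.4, 68.1]
eef_rot: [-3.14, -0.005, -0.17]
wrist_force: [0.3, 0.2, 0.0]
finger_gap: 28.3
[ 491.73090835 -190.38543224   68.13862154]
(np.float64(256.8140551281184), np.float64(222.10307624032637)) [(np.float64(487.3), np.float64(-271.3), 1.0), (np.float64(487.0), np.float64(-359.2), 0.95), (np.float64(569.3), np.float64(-192.2), 1.14), (np.float64(562.7), np.float64(-257.7), 1.09)]
```

View pics/w4.png

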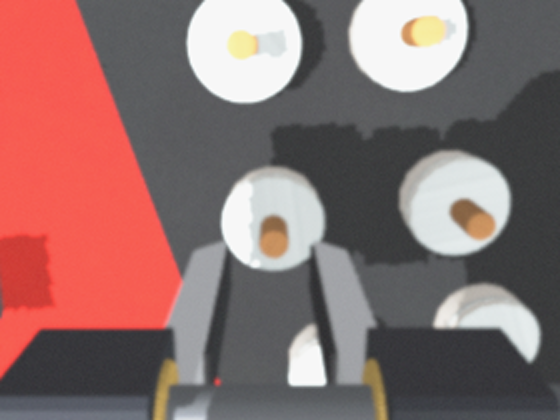

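```bash
python3 -m crank '[{"offset":[0.001,-0.001,-0.01],"spin":0},{"offset":[0.001,-0.001,-0.02],"spin":0},{"offset":[0.001,-0.001,-0.028],"spin":0},{"offset":[0.001,-0.001,-0.034],"spin":0},{"offset":[0.001,-0.001,-0.037],"spin":0},{"offset":[0.001,-0.001,-0.037],"spin":0},{"offset":[0.001,-0.001,-0.037],"spin":0},{"offset":[0.001,-0.001,-0.037],"spin":0}]' && python3 -m crank '[{"offset":[0,0,0],"spin":0},{"offset":[0,0,0],"spin":0},{"offset":[0,0,0],"spin":0},{"offset":[0,0,0],"spin":0},{"offset":[0,0,0.01],"spin":0},{"offset":[0,0,0.03],"spin":0},{"offset":[0,0,0.06],"spin":0},{"offset":[0,0,0.08],"spin":0}]' 0 30 && python3 -m crank '[{"offset":[-0.01,0.04,0.0],"spin":0},{"offset":[-0.02,0.08,0.0],"spin":0},{"offset":[-0.03,0.12,0.01],"spin":0},{"offset":[-0.04,0.16,0.03],"spin":0},{"offset":[-0.05,0.2,0.05],"spin":0},{"offset":[-0.06,0.24,0.07],"spin":0},{"offset":[-0.07,0.28,0.08],"spin":0},{"offset":[-0.07,0.29,0.08],"spin":0}]'
python3 - <<'E'
from h import *
s,w=wrist("w5.png");print(s["eef_pos"],s["finger_gap"]);print(tinfit(w))
E
```

```text
clock: 8.83
eef_pos: [493.7, -192.1, 33.2]
eef_rot: [-3.141, -0.008, -0.17]
wrist_force: [0.6, -0.2, 0.1]
finger_gap: 28.3
clock: 9.5
eef_pos: [494.0, -192.2, 116.0]
eef_rot: [-3.142, -0.009, -0.17]
wrist_force: [1.0, -0.7, 1.0]
finger_gap: 11.0
clock: 10.17
eef_pos: [423.2, 100.5, 198.8]
eef_rot: [-3.14, -0.013, -0.169]
wrist_force: [0.2, -1.2, -0.5]
finger_gap: 11.0
[423.19526439 100.52658315 198.80979292] 10.985671741119566
[(np.float64(193.6), np.float64(138.9), 9.87), (np.float64(352.1), np.float64(113.6), 0.34), (np.float64(384.1), np.float64(-58.2), 0.08), (np.float64(509.4), np.float64(108.6), 0.99), (np.float64(551.9), np.float64(320.4), 2.15), (np.float64(488.4), np.float64(-183.0), 1.35)]
```

View pics/w5.png

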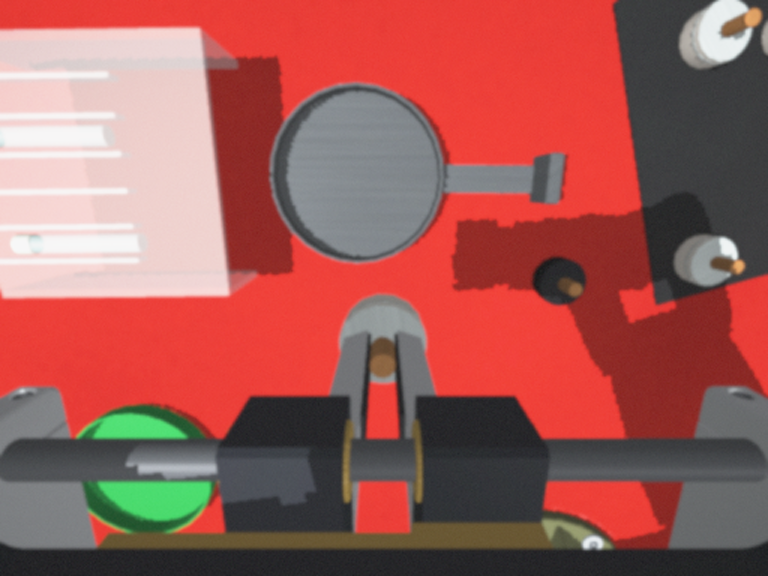

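```bash
cat >> h.py <<'E'
from scipy.optimize import least_squares
def tinfit2(w,x0,tol=5):
    im=cv2.resize(w["pixels"],None,fx=2,fy=2,interpolation=cv2.INTER_CUBIC).astype(int)
    m=(im[:,:,0]-im[:,:,1]<60).astype(np.uint8)
    P=np.vstack([c[:,0] for c in cv2.findContours(m,0,1)[0]]).astype(np.float32)/2-.25
    x=np.array(x0,float)
    for t in (tol,3,2):
        D=lambda x,Q:np.array([cv2.pointPolygonTest(h,(float(a),float(b)),True) for h in [hull(w,*x,[(75,20),(75,0)])] for a,b in Q])
        Q=P[np.abs(D(x,P))<t]
        x=least_squares(D,x,args=(Q,),loss="soft_l1",f_scale=.5,diff_step=1e-3).x
    return np.round(x,1),len(Q),np.abs(D(x,Q)).mean()
E
python3 - <<'E'
from h import *
s,w=wrist();print(s["eef_pos"],tinfit2(w,(509.4,108.6)),tinfit2(w,(512.6,106.4)))
t=manip.camera("top");print(tinfit2(t,(511,107)))
h=hull(w,*tinfit2(w,(510,107))[0],[(75,20),(75,0)]);hi=hull(w,*tinfit2(w,(510,107))[0],[(72,20)])
v=cv2.resize(w["pixels"],None,fx=4,fy=4);[cv2.polylines(v,[((q+.5)*4).astype(int)],True,(255,255,0),1) for q in (h,hi)]
cv2.imwrite("pics/w6.png",v[200:720,600:1240,::-1])
E
```

```text
[423.25942959 102.41905527 198.67573181] (array([509.2, 109.3]), 640, np.float64(0.6683051824476756)) (array([509.2, 109.3]), 640, np.float64(0.6683070698129839))
(array([505.9, 108.5]), 143, np.float64(0.36964846399198575))
```

View pics/w6.png

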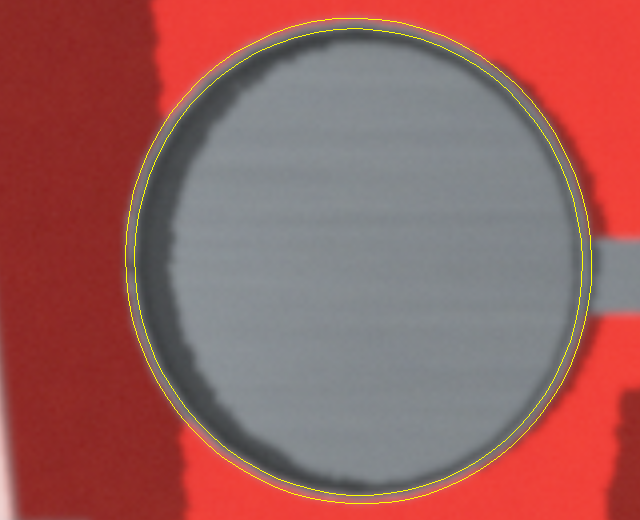

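Run:
```python
from h import *
s,w=wrist();T=s["eef_pos"]
im=cv2.resize(w["pixels"],None,fx=4,fy=4,interpolation=cv2.INTER_CUBIC).astype(int)
o=((im[:,:,0]-im[:,:,2]>35)&(im[:,:,0]-im[:,:,1]<110)&(im[:,:,1]>40)).astype(np.uint8)
o[:840]=0;o[1060:]=0;o[:,:960]=0;o[:,1070:]=0
c=max(cv2.findContours(o,0,1)[0],key=cv2.contourArea)
c=cv2.convexHull((c.astype(np.float32)+.5)/4-.5);print(c.min((0,1)),c.max((0,1)))
x,k=fit(w,c,[(6,T[2]+17.8),(6,T[2]-4.2)]);d=x-T[:2];y=s["eef_rot"][2]
print("knob-TCP world",d,k,"tool x,-y",d@[np.cos(y),np.sin(y)],d@[-np.sin(y),np.cos(y)])
```

```text
[245.875 225.375] [263.625 251.125]
knob-TCP world [-1.11734996  0.88518658] 0.8419186781928945 tool x,-y -1.249040238899637 0.6869677469327902
```

```bash
python3 -m crank '[{"offset":[0.02,0.002,-0.01],"spin":0},{"offset":[0.05,0.003,-0.04],"spin":0},{"offset":[0.08,0.005,-0.07],"spin":0},{"offset":[0.0875,0.0055,-0.1],"spin":0},{"offset":[0.0875,0.0055,-0.125],"spin":0},{"offset":[0.0875,0.0055,-0.135],"spin":0},{"offset":[0.0875,0.0055,-0.135],"spin":0},{"offset":[0.0875,0.0055,-0.135],"spin":0}]'
```

```text
clock: 11.03
eef_pos: [511.5, 102.8, 62.2]
eef_rot: [-3.142, -0.01, -0.169]
wrist_force: [0.3, 0.1, -0.6]
finger_gap: 11.0
```

Run:
```python
from h import *
for i in range(4):
    s=manip.read_state();print(s["clock"],np.round(s["eef_pos"],2),np.round(s["joints"],4)); manip.camera("top")
```

```text
11.0333 [511.53 102.84  62.22] [ 0.1297  0.4011  1.7481 -0.0034  0.983   1.8718]
11.0833 [511.96 103.06  63.  ] [ 0.13    0.4     1.7476 -0.0034  0.9829  1.8719]
11.1333 [512.14 103.25  63.29] [ 0.1303  0.3995  1.7475 -0.0034  0.9826  1.872 ]
11.1833 [512.12 103.37  63.31] [ 0.1305  0.3994  1.7476 -0.0034  0.9824  1.872 ]
```

```bash
python3 -m crank '[{"offset":[-0.0012,0.0045,-0.005],"spin":0},{"offset":[-0.0012,0.0045,-0.01],"spin":0},{"offset":[-0.0012,0.0045,-0.012],"spin":0},{"offset":[-0.0012,0.0045,-0.012],"spin":0},{"offset":[-0.0012,0.0045,-0.012],"spin":0},{"offset":[-0.0012,0.0045,-0.012],"spin":0},{"offset":[-0.0012,0.0045,-0.012],"spin":0},{"offset":[-0.0012,0.0045,-0.012],"spin":0}]'
```

```text
clock: 11.9
eef_pos: [510.9, 107.9, 51.2]
eef_rot: [-3.141, -0.012, -0.169]
wrist_force: [0.1, -0.3, 0.3]
finger_gap: 11.2
```

```bash
python3 -m crank '[{"offset":[0,0,-0.006],"spin":0},{"offset":[0,0,-0.012],"spin":0},{"offset":[0,0,-0.016],"spin":0},{"offset":[0,0,-0.0185],"spin":0},{"offset":[0,0,-0.0185],"spin":0},{"offset":[0,0,-0.0185],"spin":0},{"offset":[0,0,-0.0185],"spin":0},{"offset":[0,0,-0.0185],"spin":0}]' && python3 -m crank '[{"offset":[0,0,0],"spin":0},{"offset":[0,0,0],"spin":0},{"offset":[0,0,0],"spin":0},{"offset":[0,0,0],"spin":0},{"offset":[0,0,0.02],"spin":0},{"offset":[0,0,0.05],"spin":0},{"offset":[-0.01,-0.02,0.08],"spin":0},{"offset":[-0.02,-0.05,0.1],"spin":0}]' 0.3 && python3 -m crank '[{"offset":[-0.01,-0.04,0.0],"spin":0},{"offset":[-0.02,-0.08,0.0],"spin":0},{"offset":[-0.02,-0.12,0],"spin":0},{"offset":[-0.02,-0.16,0],"spin":0},{"offset":[-0.01,-0.2,0],"spin":0},{"offset":[0,-0.23,0],"spin":0},{"offset":[0,-0.25,0],"spin":0},{"offset":[0,-0.25,0],"spin":0}]'
python3 - <<'E'
from h import *
s,w=wrist();s,w=wrist("w7.png");print(s["clock"],s["eef_pos"],s["eef_rot"]);print(pots(w,4));t=manip.camera("top");print(pots(t,3))
E
```

```text
clock: 12.57
eef_pos: [510.8, 107.8, 32.7]
eef_rot: [-3.141, -0.012, -0.169]
wrist_force: [-2.9, -1.7, 6.5]
finger_gap: 11.3
clock: 13.23
eef_pos: [491.1, 58.6, 135.0]
eef_rot: [-3.14, -0.014, -0.166]
wrist_force: [0.3, 0.4, -0.9]
finger_gap: 28.4
clock: 13.9
eef_pos: [491.0, -194.6, 134.6]
eef_rot: [-3.141, -0.014, -0.169]
wrist_force: [0.8, 0.6, 0.0]
finger_gap: 28.1
13.95 [ 490.80957343 -192.73042673  134.51796362] [-3.14016507 -0.01351611 -0.16871905]
[(np.float64(384.1), np.float64(-185.6), 0.95), (np.float64(406.5), np.float64(-223.3), 1.23), (np.float64(420.1), np.float64(-135.0), 1.14), (np.float64(418.8), np.float64(-280.6), 1.08), (np.float64(484.9), np.float64(-8.9), 1.28), (np.float64(486.9), np.float64(-271.6), 1.03), (np.float64(486.7), np.float64(-359.9), 0.99), (np.float64(569.3), np.float64(-192.2), 1.19), (np.float64(562.7), np.float64(-257.9), 1.15)]
[]
```

View pics/w7.png

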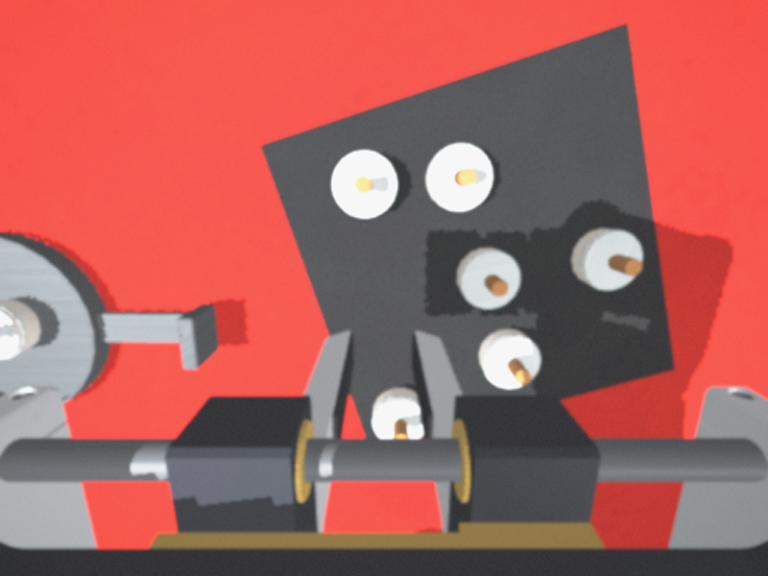

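```bash
python3 -m crank '[{"offset":[0.03,0,-0.01],"spin":0},{"offset":[0.06,0,-0.03],"spin":0},{"offset":[0.0793,0,-0.05],"spin":0},{"offset":[0.0793,0,-0.07],"spin":0},{"offset":[0.0793,0,-0.075],"spin":0},{"offset":[0.0793,0,-0.075],"spin":0},{"offset":[0.0793,0,-0.075],"spin":0},{"offset":[0.0793,0,-0.075],"spin":0}]'
```

```text
clock: 14.72
eef_pos: [570.6, -190.7, 61.5]
eef_rot: [-3.14, -0.016, -0.166]
wrist_force: [1.5, 0.0, 0.2]
finger_gap: 28.2
```

```bash
python3 -m crank '[{"offset":[-0.0004,-0.002,-0.01],"spin":0},{"offset":[-0.0004,-0.002,-0.02],"spin":0},{"offset":[-0.0004,-0.002,-0.026],"spin":0},{"offset":[-0.0004,-0.002,-0.0285],"spin":0},{"offset":[-0.0004,-0.002,-0.0285],"spin":0},{"offset":[-0.0004,-0.002,-0.0285],"spin":0},{"offset":[-0.0004,-0.002,-0.0285],"spin":0},{"offset":[-0.0004,-0.002,-0.0285],"spin":0}]' && python3 -m crank '[{"offset":[0,0,0],"spin":0},{"offset":[0,0,0],"spin":0},{"offset":[0,0,0],"spin":0},{"offset":[0,0,0],"spin":0},{"offset":[0,0,0.01],"spin":0},{"offset":[0,0,0.03],"spin":0},{"offset":[0,0,0.06],"spin":0},{"offset":[0,0,0.07],"spin":0}]' 0 30 && python3 -m crank '[{"offset":[0,0.03,0.0],"spin":0},{"offset":[-0.001,0.07,0.0],"spin":0},{"offset":[-0.003,0.11,0],"spin":0},{"offset":[-0.005,0.15,0],"spin":0},{"offset":[-0.007,0.19,0],"spin":0},{"offset":[-0.01,0.23,0],"spin":0},{"offset":[-0.012,0.27,0],"spin":0},{"offset":[-0.0125,0.3,0],"spin":0}]' && python3 -m crank '[{"offset":[0,0,-0.01],"spin":0},{"offset":[0,0,-0.02],"spin":0},{"offset":[0,0,-0.03],"spin":0},{"offset":[0,0,-0.035],"spin":0},{"offset":[0,0,-0.035],"spin":0},{"offset":[0,0,-0.035],"spin":0},{"offset":[0,0,-0.035],"spin":0},{"offset":[0,0,-0.035],"spin":0}]'
```

```text
clock: 15.38
eef_pos: [570.3, -192.8, 33.3]
eef_rot: [-3.141, -0.016, -0.166]
wrist_force: [0.6, -0.1, 0.2]
finger_gap: 28.2
clock: 16.05
eef_pos: [571.6, -193.3, 107.7]
eef_rot: [3.142, -0.021, -0.166]
wrist_force: [0.2, -0.0, 0.3]
finger_gap: 11.3
clock: 16.72
eef_pos: [558.4, 109.6, 107.9]
eef_rot: [-3.141, -0.021, -0.165]
wrist_force: [0.8, -0.5, -0.2]
finger_gap: 11.1
clock: 17.38
eef_pos: [558.7, 109.1, 73.4]
eef_rot: [-3.141, -0.022, -0.166]
wrist_force: [-0.6, -0.4, -0.5]
finger_gap: 11.2
```

```bash
python3 -m crank '[{"offset":[-0.001,-0.001,-0.01],"spin":0},{"offset":[-0.001,-0.001,-0.02],"spin":0},{"offset":[-0.001,-0.001,-0.03],"spin":0},{"offset":[-0.001,-0.001,-0.037],"spin":0},{"offset":[-0.001,-0.001,-0.04],"spin":0},{"offset":[-0.001,-0.001,-0.04],"spin":0},{"offset":[-0.001,-0.001,-0.04],"spin":0},{"offset":[-0.001,-0.001,-0.04],"spin":0}]' && python3 -m crank '[{"offset":[0,0,0],"spin":0},{"offset":[0,0,0],"spin":0},{"offset":[0,0,0],"spin":0},{"offset":[0,0,0],"spin":0},{"offset":[0,0,0.02],"spin":0},{"offset":[0,0,0.05],"spin":0},{"offset":[0,-0.01,0.075],"spin":0},{"offset":[0,-0.04,0.075],"spin":0}]' 0.3 && python3 -m crank '[{"offset":[0.001,-0.041,0.0],"spin":0},{"offset":[0.002,-0.082,0.0],"spin":0},{"offset":[0.003,-0.123,0],"spin":0},{"offset":[0.004,-0.164,0],"spin":0},{"offset":[0.005,-0.205,0],"spin":0},{"offset":[0.006,-0.246,0],"spin":0},{"offset":[0.006,-0.287,0],"spin":0},{"offset":[0.006,-0.326,0],"spin":0}]' && python3 -m crank '[{"offset":[0,0,-0.01],"spin":0},{"offset":[0,0,-0.02],"spin":0},{"offset":[0,0,-0.03],"spin":0},{"offset":[0,0,-0.04],"spin":0},{"offset":[0,0,-0.045],"spin":0},{"offset":[0,0,-0.045],"spin":0},{"offset":[0,0,-0.045],"spin":0},{"offset":[0,0,-0.045],"spin":0}]'
python3 - <<'E'
from h import *
s,w=wrist();print(s["eef_pos"]);print(pots(w,4));t=manip.camera("top");print([ (np.round(d["location"]),round(d["conf"],2)) for d in manip.search_frame(t,"pot0")])
print(proj(w,[562.5,-258.3,51]));save(w,"w8.png",(120,100,400,310),2)
E
```

```text
clock: 18.05
eef_pos: [557.7, 108.2, 33.1]
eef_rot: [-3.141, -0.022, -0.165]
wrist_force: [0.1, -0.0, -0.1]
finger_gap: 11.0
clock: 18.72
eef_pos: [559.8, 70.2, 113.2]
eef_rot: [-3.139, -0.029, -0.162]
wrist_force: [1.5, -0.1, 0.7]
finger_gap: 28.2
clock: 19.38
eef_pos: [565.4, -258.1, 113.4]
eef_rot: [-3.139, -0.029, -0.163]
wrist_force: [-0.1, 0.2, 0.7]
finger_gap: 28.2
clock: 20.05
eef_pos: [565.8, -257.7, 68.9]
eef_rot: [-3.139, -0.03, -0.162]
wrist_force: [0.9, -0.0, 1.1]
finger_gap: 28.4
[ 565.80712399 -257.73101436   68.94115312]
[]
[(array([511., 111.,  25.]), 0.73), (array([386., -58.,  16.]), 0.73), (array([ 484., -377.,   20.]), 0.46), (array([559., 103.,  24.]), 0.45)]
(np.float64(257.041827929128), np.float64(227.56962296841067))
```

View pics/w8.png

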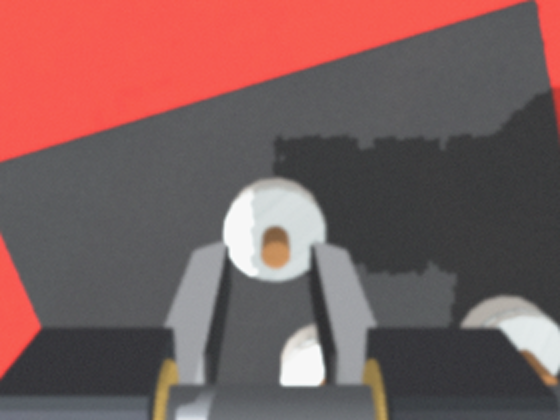

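```bash
python3 -m crank '[{"offset":[-0.002,-0.0012,-0.01],"spin":0},{"offset":[-0.002,-0.0012,-0.02],"spin":0},{"offset":[-0.002,-0.0012,-0.03],"spin":0},{"offset":[-0.002,-0.0012,-0.0357],"spin":0},{"offset":[-0.002,-0.0012,-0.0357],"spin":0},{"offset":[-0.002,-0.0012,-0.0357],"spin":0},{"offset":[-0.002,-0.0012,-0.0357],"spin":0},{"offset":[-0.002,-0.0012,-0.0357],"spin":0}]' && python3 -m crank '[{"offset":[0,0,0],"spin":0},{"offset":[0,0,0],"spin":0},{"offset":[0,0,0],"spin":0},{"offset":[0,0,0],"spin":0},{"offset":[0,0,0.01],"spin":0},{"offset":[0,0,0.03],"spin":0},{"offset":[0,0,0.06],"spin":0},{"offset":[0,0.01,0.07],"spin":0}]' 0 30 && python3 -m crank '[{"offset":[-0.003,0.035,0.0],"spin":0},{"offset":[-0.006,0.076,0.0],"spin":0},{"offset":[-0.01,0.117,0],"spin":0},{"offset":[-0.015,0.158,0],"spin":0},{"offset":[-0.02,0.199,0],"spin":0},{"offset":[-0.025,0.24,0],"spin":0},{"offset":[-0.03,0.281,0],"spin":0},{"offset":[-0.03,0.316,0],"spin":0}]' && python3 -m crank '[{"offset":[0,0,-0.01],"spin":0},{"offset":[0,0,-0.02],"spin":0},{"offset":[0,0,-0.03],"spin":0},{"offset":[0,0,-0.035],"spin":0},{"offset":[0,0,-0.035],"spin":0},{"offset":[0,0,-0.035],"spin":0},{"offset":[0,0,-0.035],"spin":0},{"offset":[0,0,-0.035],"spin":0}]'
```

```text
clock: 20.87
eef_pos: [564.0, -259.4, 33.7]
eef_rot: [-3.14, -0.031, -0.162]
wrist_force: [0.4, 1.0, 0.0]
finger_gap: 28.3
clock: 21.53
eef_pos: [565.0, -250.8, 108.1]
eef_rot: [-3.141, -0.036, -0.164]
wrist_force: [0.3, -0.5, 0.6]
finger_gap: 11.1
clock: 22.2
eef_pos: [533.7, 68.0, 108.3]
eef_rot: [-3.141, -0.036, -0.163]
wrist_force: [0.7, -0.5, -0.4]
finger_gap: 11.2
clock: 22.87
eef_pos: [533.9, 67.6, 73.7]
eef_rot: [-3.141, -0.036, -0.164]
wrist_force: [0.2, -0.1, -0.8]
finger_gap: 10.7
```

```bash
python3 -m crank '[{"offset":[0,0,-0.01],"spin":0},{"offset":[0,0,-0.02],"spin":0},{"offset":[0,0,-0.03],"spin":0},{"offset":[0,0,-0.037],"spin":0},{"offset":[0,0,-0.0403],"spin":0},{"offset":[0,0,-0.0403],"spin":0},{"offset":[0,0,-0.0403],"spin":0},{"offset":[0,0,-0.0403],"spin":0}]' && python3 -m crank '[{"offset":[0,0,0],"spin":0},{"offset":[0,0,0],"spin":0},{"offset":[0,0,0],"spin":0},{"offset":[0,0,0.015],"spin":0},{"offset":[0,0,0.035],"spin":0},{"offset":[0,0,0.055],"spin":0},{"offset":[0,-0.01,0.065],"spin":0},{"offset":[0,-0.03,0.068],"spin":0}]' 0.3 && python3 -m crank '[{"offset":[-0.005,-0.04,0.0],"spin":0},{"offset":[-0.01,-0.08,0.0],"spin":0},{"offset":[-0.016,-0.12,0],"spin":0},{"offset":[-0.022,-0.16,0],"spin":0},{"offset":[-0.028,-0.2,0],"spin":0},{"offset":[-0.034,-0.24,0],"spin":0},{"offset":[-0.04,-0.28,0],"spin":0},{"offset":[-0.046,-0.31,0],"spin":0}]'
python3 - <<'E'
from h import *
s,w=wrist();s,w=wrist();print(s["eef_pos"]);print(pots(w,4))
save(w,"w9.png")
E
```

```text
clock: 23.53
eef_pos: [533.9, 67.6, 33.1]
eef_rot: [-3.141, -0.036, -0.164]
wrist_force: [1.1, 0.2, -0.9]
finger_gap: 11.0
clock: 24.2
eef_pos: [534.6, 38.0, 103.0]
eef_rot: [-3.141, -0.039, -0.162]
wrist_force: [0.0, 0.3, -0.0]
finger_gap: 28.4
clock: 24.87
eef_pos: [487.4, -275.4, 102.8]
eef_rot: [-3.141, -0.039, -0.163]
wrist_force: [-0.2, -0.1, 1.0]
finger_gap: 28.0
[ 486.53885799 -279.0089802   102.74403067]
[(np.float64(486.7), np.float64(-360.5), 1.04)]
```

```bash
python3 -m crank '[{"offset":[0.001,0.003,-0.01],"spin":0},{"offset":[0.001,0.006,-0.02],"spin":0},{"offset":[0.001,0.006,-0.03],"spin":0},{"offset":[0.001,0.006,-0.04],"spin":0},{"offset":[0.001,0.006,-0.04],"spin":0},{"offset":[0.001,0.006,-0.04],"spin":0},{"offset":[0.001,0.006,-0.04],"spin":0},{"offset":[0.001,0.006,-0.04],"spin":0}]'
cat >> h.py <<'E'
def knobs(w,z0):
    im=cv2.resize(w["pixels"],None,fx=4,fy=4,interpolation=cv2.INTER_CUBIC).astype(int)
    o=((im[:,:,0]-im[:,:,2]>35)&(im[:,:,0]-im[:,:,1]<120)&(im[:,:,1]>55)&(im[:,:,0]-im[:,:,1]>12)).astype(np.uint8)
    out=[]
    for c in cv2.findContours(cv2.morphologyEx(o,2,np.ones((5,5),np.uint8)),0,1)[0]:
        if cv2.contourArea(c)<500: continue
        x,k=fit(w,cv2.convexHull((c.astype(np.float32)+.5)/4-.5),[(6,z0+47),(6,z0+26)])
        if .6<k<1.5: out.append((*np.round(x,1),round(k,2)))
    return out
E
python3 - <<'E'
from h import *
s,w=wrist();print(s["eef_pos"]);print(knobs(w,4))
E
```

```text
clock: 25.63
eef_pos: [488.4, -270.3, 63.0]
eef_rot: [-3.141, -0.04, -0.166]
wrist_force: [0.4, 0.1, -0.4]
finger_gap: 28.0
[ 488.40372293 -270.26734109   63.02783357]
[(np.float64(486.5), np.float64(-271.9), 0.84), (np.float64(486.2), np.float64(-361.0), 0.84)]
```

```bash
python3 -m crank '[{"offset":[-0.0008,-0.0022,-0.01],"spin":0},{"offset":[-0.0008,-0.0022,-0.02],"spin":0},{"offset":[-0.0008,-0.0022,-0.026],"spin":0},{"offset":[-0.0008,-0.0022,-0.0297],"spin":0},{"offset":[-0.0008,-0.0022,-0.0297],"spin":0},{"offset":[-0.0008,-0.0022,-0.0297],"spin":0},{"offset":[-0.0008,-0.0022,-0.0297],"spin":0},{"offset":[-0.0008,-0.0022,-0.0297],"spin":0}]' && python3 -m crank '[{"offset":[0,0,0],"spin":0},{"offset":[0,0,0],"spin":0},{"offset":[0,0,0],"spin":0},{"offset":[0,0,0],"spin":0},{"offset":[0,0,0.015],"spin":0},{"offset":[0,0,0.035],"spin":0},{"offset":[0,0,0.055],"spin":0},{"offset":[0,0.02,0.065],"spin":0}]' 0 30 && python3 -m crank '[{"offset":[0,0.04,0.0],"spin":0},{"offset":[0,0.08,0.0],"spin":0},{"offset":[0,0.121,0],"spin":0},{"offset":[0,0.162,0],"spin":0},{"offset":[0,0.203,0],"spin":0},{"offset":[0,0.244,0],"spin":0},{"offset":[0,0.285,0],"spin":0},{"offset":[0,0.32,0],"spin":0}]' && python3 -m crank '[{"offset":[0,0,-0.01],"spin":0},{"offset":[0,0,-0.02],"spin":0},{"offset":[0,0,-0.03],"spin":0},{"offset":[0,0,-0.035],"spin":0},{"offset":[0,0,-0.035],"spin":0},{"offset":[0,0,-0.035],"spin":0},{"offset":[0,0,-0.035],"spin":0},{"offset":[0,0,-0.035],"spin":0}]'
python3 - <<'E'
from h import *
s,w=wrist();print(s["eef_pos"]);print(knobs(w,3))
E
```

```text
clock: 26.35
eef_pos: [487.8, -272.6, 33.7]
eef_rot: [3.142, -0.04, -0.166]
wrist_force: [0.5, -0.7, -0.0]
finger_gap: 28.1
clock: 27.02
eef_pos: [488.3, -254.8, 101.0]
eef_rot: [3.14, -0.043, -0.168]
wrist_force: [0.3, 0.5, -0.8]
finger_gap: 11.3
clock: 27.68
eef_pos: [487.8, 67.7, 101.1]
eef_rot: [3.14, -0.043, -0.167]
wrist_force: [1.6, -0.2, -0.1]
finger_gap: 11.6
clock: 28.35
eef_pos: [488.1, 67.2, 66.5]
eef_rot: [3.14, -0.044, -0.168]
wrist_force: [-0.1, 1.0, -0.1]
finger_gap: 10.9
[488.13921372  67.20244329  66.51065953]
[(np.float64(412.0), np.float64(101.6), 0.96), (np.float64(405.0), np.float64(61.2), 0.91), (np.float64(473.0), np.float64(70.4), 1.23), (np.float64(509.5), np.float64(108.5), 0.73), (np.float64(502.1), np.float64(168.2), 1.14), (np.float64(474.6), np.float64(-52.2), 0.95), (np.float64(532.2), np.float64(68.2), 0.82), (np.float64(550.0), np.float64(159.7), 0.7), (np.float64(556.6), np.float64(108.6), 0.72)]
```

```bash
python3 -m crank '[{"offset":[-0.0008,0,-0.01],"spin":0},{"offset":[-0.0008,0,-0.02],"spin":0},{"offset":[-0.0008,0,-0.028],"spin":0},{"offset":[-0.0008,0,-0.0332],"spin":0},{"offset":[-0.0008,0,-0.0332],"spin":0},{"offset":[-0.0008,0,-0.0332],"spin":0},{"offset":[-0.0008,0,-0.0332],"spin":0},{"offset":[-0.0008,0,-0.0332],"spin":0}]' && python3 -m crank '[{"offset":[0,0,0],"spin":0},{"offset":[0,0,0],"spin":0},{"offset":[0,0,0],"spin":0},{"offset":[0,0,0.015],"spin":0},{"offset":[0,0,0.035],"spin":0},{"offset":[0,0,0.055],"spin":0},{"offset":[0,-0.02,0.065],"spin":0},{"offset":[0,-0.06,0.068],"spin":0}]' 0.3 && python3 -m crank '[{"offset":[0,-0.041,0.0],"spin":0},{"offset":[0,-0.082,0.0],"spin":0},{"offset":[0,-0.123,0],"spin":0},{"offset":[0,-0.164,0],"spin":0},{"offset":[0,-0.205,0],"spin":0},{"offset":[0,-0.246,0],"spin":0},{"offset":[0,-0.287,0],"spin":0},{"offset":[0,-0.328,0],"spin":0}]' && python3 -m crank '[{"offset":[0,-0.03,-0.0],"spin":0},{"offset":[0,-0.04,-0.01],"spin":0},{"offset":[0,-0.04,-0.025],"spin":0},{"offset":[0,-0.04,-0.038],"spin":0},{"offset":[0,-0.04,-0.038],"spin":0},{"offset":[0,-0.04,-0.038],"spin":0},{"offset":[0,-0.04,-0.038],"spin":0},{"offset":[0,-0.04,-0.038],"spin":0}]'
python3 - <<'E'
from h import *
s,w=wrist();print(s["eef_pos"]);print(knobs(w,4))
E
```

```text
clock: 29.07
eef_pos: [487.2, 67.4, 33.1]
eef_rot: [3.14, -0.044, -0.168]
wrist_force: [0.5, 0.1, -1.6]
finger_gap: 11.2
clock: 29.73
eef_pos: [488.2, 8.8, 103.2]
eef_rot: [3.141, -0.047, -0.164]
wrist_force: [1.2, -0.5, -0.7]
finger_gap: 28.2
clock: 30.4
eef_pos: [487.7, -321.3, 103.3]
eef_rot: [3.141, -0.047, -0.164]
wrist_force: [1.0, -0.6, -0.9]
finger_gap: 28.9
clock: 31.07
eef_pos: [488.3, -361.0, 66.3]
eef_rot: [3.14, -0.049, -0.163]
wrist_force: [0.4, -1.6, 0.2]
finger_gap: 28.1
[ 488.28378738 -361.04467365   66.32301836]
[(np.float64(383.2), np.float64(-189.9), 0.78), (np.float64(410.4), np.float64(-171.4), 0.85), (np.float64(407.5), np.float64(-484.8), 1.35), (np.float64(486.1), np.float64(-361.0), 0.85)]
```

```bash
python3 -m crank '[{"offset":[-0.001,-0.0006,-0.01],"spin":0},{"offset":[-0.001,-0.0006,-0.02],"spin":0},{"offset":[-0.001,-0.0006,-0.028],"spin":0},{"offset":[-0.001,-0.0006,-0.0328],"spin":0},{"offset":[-0.001,-0.0006,-0.0328],"spin":0},{"offset":[-0.001,-0.0006,-0.0328],"spin":0},{"offset":[-0.001,-0.0006,-0.0328],"spin":0},{"offset":[-0.001,-0.0006,-0.0328],"spin":0}]' && python3 -m crank '[{"offset":[0,0,0],"spin":0},{"offset":[0,0,0],"spin":0},{"offset":[0,0,0],"spin":0},{"offset":[0,0,0],"spin":0},{"offset":[0,0,0.015],"spin":0},{"offset":[0,0,0.035],"spin":0},{"offset":[0,0,0.055],"spin":0},{"offset":[0,0.02,0.065],"spin":0}]' 0 30 && python3 -m crank '[{"offset":[-0.002,0.04,0.0],"spin":0},{"offset":[-0.005,0.08,0.0],"spin":0},{"offset":[-0.008,0.121,0],"spin":0},{"offset":[-0.012,0.162,0],"spin":0},{"offset":[-0.015,0.203,0],"spin":0},{"offset":[-0.018,0.244,0],"spin":0},{"offset":[-0.021,0.285,0],"spin":0},{"offset":[-0.024,0.325,0],"spin":0}]' && python3 -m crank '[{"offset":[0,0.04,0],"spin":0},{"offset":[0,0.08,0],"spin":0},{"offset":[0,0.11,-0.00],"spin":0},{"offset":[0,0.122,-0.01],"spin":0},{"offset":[0,0.122,-0.025],"spin":0},{"offset":[0,0.122,-0.035],"spin":0},{"offset":[0,0.122,-0.035],"spin":0},{"offset":[0,0.122,-0.035],"spin":0}]'
```

```text
clock: 31.78
eef_pos: [487.4, -361.9, 33.9]
eef_rot: [3.14, -0.049, -0.163]
wrist_force: [0.9, -0.7, 0.1]
finger_gap: 28.2
clock: 32.45
eef_pos: [487.8, -344.3, 101.3]
eef_rot: [3.138, -0.052, -0.165]
wrist_force: [-0.2, -0.5, -0.0]
finger_gap: 11.3
clock: 33.12
eef_pos: [463.2, -17.4, 101.4]
eef_rot: [3.138, -0.052, -0.166]
wrist_force: [0.9, -0.2, -1.1]
finger_gap: 11.1
clock: 33.78
eef_pos: [463.0, 104.2, 66.3]
eef_rot: [3.138, -0.051, -0.166]
wrist_force: [0.1, -0.0, -1.0]
finger_gap: 11.0
```

```bash
python3 -m crank '[{"offset":[0.0007,0.0038,-0.005],"spin":0},{"offset":[0.0007,0.0038,-0.015],"spin":0},{"offset":[0.0007,0.0038,-0.025],"spin":0},{"offset":[0.0007,0.0038,-0.0329],"spin":0},{"offset":[0.0007,0.0038,-0.0329],"spin":0},{"offset":[0.0007,0.0038,-0.0329],"spin":0},{"offset":[0.0007,0.0038,-0.0329],"spin":0},{"offset":[0.0007,0.0038,-0.0329],"spin":0}]' && python3 -m crank '[{"offset":[0,0,0],"spin":0},{"offset":[0,0,0],"spin":0},{"offset":[0,0,0],"spin":0},{"offset":[0,0,0.015],"spin":0},{"offset":[0,0,0.035],"spin":0},{"offset":[0,0,0.055],"spin":0},{"offset":[0,-0.02,0.065],"spin":0},{"offset":[0,-0.06,0.068],"spin":0}]' 0.3 && python3 -m crank '[{"offset":[-0.005,-0.041,0.0],"spin":0},{"offset":[-0.01,-0.082,0.0],"spin":0},{"offset":[-0.016,-0.123,0],"spin":0},{"offset":[-0.022,-0.164,0],"spin":0},{"offset":[-0.028,-0.205,0],"spin":0},{"offset":[-0.034,-0.245,0],"spin":0},{"offset":[-0.04,-0.285,0],"spin":0},{"offset":[-0.044,-0.32,0],"spin":0}]' && python3 -m crank '[{"offset":[0,-0.01,-0.0],"spin":0},{"offset":[0,-0.01,-0.01],"spin":0},{"offset":[0,-0.01,-0.025],"spin":0},{"offset":[0,-0.01,-0.038],"spin":0},{"offset":[0,-0.01,-0.038],"spin":0},{"offset":[0,-0.01,-0.038],"spin":0},{"offset":[0,-0.01,-0.038],"spin":0},{"offset":[0,-0.01,-0.038],"spin":0}]'
python3 - <<'E'
from h import *
s,w=wrist();print(s["eef_pos"]);print(knobs(w,4))
E
```

```text
clock: 34.45
eef_pos: [463.7, 108.0, 33.3]
eef_rot: [3.138, -0.051, -0.166]
wrist_force: [-1.0, 1.3, -1.1]
finger_gap: 11.1
clock: 35.12
eef_pos: [464.7, 49.4, 103.4]
eef_rot: [3.139, -0.055, -0.163]
wrist_force: [0.9, -0.9, -0.7]
finger_gap: 28.1
clock: 35.78
eef_pos: [419.8, -273.1, 103.6]
eef_rot: [3.138, -0.055, -0.163]
wrist_force: [0.8, 1.6, -0.5]
finger_gap: 27.8
clock: 36.45
eef_pos: [420.3, -282.8, 66.4]
eef_rot: [3.138, -0.056, -0.163]
wrist_force: [-0.2, 0.4, -0.1]
finger_gap: 28.1
[ 420.29560192 -282.75110384   66.40960388]
[(np.float64(418.1), np.float64(-282.0), 0.84)]
```

```bash
python3 -m crank '[{"offset":[-0.001,0.0002,-0.01],"spin":0},{"offset":[-0.001,0.0002,-0.02],"spin":0},{"offset":[-0.001,0.0002,-0.028],"spin":0},{"offset":[-0.001,0.0002,-0.0328],"spin":0},{"offset":[-0.001,0.0002,-0.0328],"spin":0},{"offset":[-0.001,0.0002,-0.0328],"spin":0},{"offset":[-0.001,0.0002,-0.0328],"spin":0},{"offset":[-0.001,0.0002,-0.0328],"spin":0}]' && python3 -m crank '[{"offset":[0,0,0],"spin":0},{"offset":[0,0,0],"spin":0},{"offset":[0,0,0],"spin":0},{"offset":[0,0,0],"spin":0},{"offset":[0,0,0.015],"spin":0},{"offset":[0,0,0.035],"spin":0},{"offset":[0,0,0.055],"spin":0},{"offset":[0,0.02,0.065],"spin":0}]' 0 30 && python3 -m crank '[{"offset":[0.007,0.04,0.0],"spin":0},{"offset":[0.014,0.08,0.0],"spin":0},{"offset":[0.021,0.12,0],"spin":0},{"offset":[0.03,0.16,0],"spin":0},{"offset":[0.04,0.2,0],"spin":0},{"offset":[0.05,0.24,0],"spin":0},{"offset":[0.06,0.279,0],"spin":0},{"offset":[0.068,0.317,0],"spin":0}]' && python3 -m crank '[{"offset":[0,0.04,0],"spin":0},{"offset":[0,0.08,0],"spin":0},{"offset":[0,0.094,-0.00],"spin":0},{"offset":[0,0.094,-0.01],"spin":0},{"offset":[0,0.094,-0.025],"spin":0},{"offset":[0,0.094,-0.033],"spin":0},{"offset":[0,0.094,-0.033],"spin":0},{"offset":[0,0.094,-0.033],"spin":0}]'
```

```text
clock: 37.17
eef_pos: [419.4, -282.8, 33.9]
eef_rot: [3.138, -0.057, -0.163]
wrist_force: [1.2, -0.2, 0.4]
finger_gap: 28.3
clock: 37.83
eef_pos: [420.0, -264.9, 101.1]
eef_rot: [3.136, -0.059, -0.164]
wrist_force: [0.8, -0.3, -0.2]
finger_gap: 11.1
clock: 38.5
eef_pos: [488.2, 54.3, 101.2]
eef_rot: [3.136, -0.06, -0.164]
wrist_force: [0.5, -0.7, -0.3]
finger_gap: 10.6
clock: 39.17
eef_pos: [488.0, 147.5, 67.9]
eef_rot: [3.135, -0.059, -0.165]
wrist_force: [0.4, 0.6, 0.4]
finger_gap: 11.0
```

```bash
python3 -m crank '[{"offset":[-0.0008,0.0012,-0.005],"spin":0},{"offset":[-0.0008,0.0012,-0.015],"spin":0},{"offset":[-0.0008,0.0012,-0.026],"spin":0},{"offset":[-0.0008,0.0012,-0.0343],"spin":0},{"offset":[-0.0008,0.0012,-0.0343],"spin":0},{"offset":[-0.0008,0.0012,-0.0343],"spin":0},{"offset":[-0.0008,0.0012,-0.0343],"spin":0},{"offset":[-0.0008,0.0012,-0.0343],"spin":0}]' && python3 -m crank '[{"offset":[0,0,0],"spin":0},{"offset":[0,0,0],"spin":0},{"offset":[0,0,0],"spin":0},{"offset":[0,0,0.015],"spin":0},{"offset":[0,0,0.035],"spin":0},{"offset":[0,0,0.055],"spin":0},{"offset":[0,-0.02,0.065],"spin":0},{"offset":[0,-0.04,0.068],"spin":0}]' 0.3 && python3 -m crank '[{"offset":[-0.008,-0.04,0.0],"spin":0},{"offset":[-0.016,-0.08,0.0],"spin":0},{"offset":[-0.025,-0.12,0],"spin":0},{"offset":[-0.035,-0.16,0],"spin":0},{"offset":[-0.045,-0.2,0],"spin":0},{"offset":[-0.055,-0.239,0],"spin":0},{"offset":[-0.065,-0.278,0],"spin":0},{"offset":[-0.075,-0.314,0],"spin":0}]' && python3 -m crank '[{"offset":[0,-0.002,-0.0],"spin":0},{"offset":[0,-0.002,-0.01],"spin":0},{"offset":[0,-0.002,-0.025],"spin":0},{"offset":[0,-0.002,-0.038],"spin":0},{"offset":[0,-0.002,-0.038],"spin":0},{"offset":[0,-0.002,-0.038],"spin":0},{"offset":[0,-0.002,-0.038],"spin":0},{"offset":[0,-0.002,-0.038],"spin":0}]'
python3 - <<'E'
from h import *
s,w=wrist();print(s["eef_pos"]);print(knobs(w,4))
t=manip.camera("top");save(t,"top2.png",(100,120,420,280),2.4)
E
```

```text
clock: 39.83
eef_pos: [487.3, 148.7, 33.6]
eef_rot: [3.135, -0.059, -0.165]
wrist_force: [0.7, 0.6, -0.9]
finger_gap: 11.2
clock: 40.5
eef_pos: [488.1, 108.9, 103.6]
eef_rot: [3.137, -0.062, -0.163]
wrist_force: [0.3, -0.2, -0.8]
finger_gap: 28.5
clock: 41.17
eef_pos: [412.3, -207.2, 104.0]
eef_rot: [3.136, -0.063, -0.164]
wrist_force: [0.3, -0.5, -0.2]
finger_gap: 28.3
clock: 41.83
eef_pos: [412.8, -208.9, 66.7]
eef_rot: [3.136, -0.064, -0.163]
wrist_force: [-0.4, -0.5, -0.2]
finger_gap: 28.4
[ 412.78689088 -208.91468311   66.66565403]
[(np.float64(388.5), np.float64(-61.7), 1.1), (np.float64(401.4), np.float64(-20.8), 0.73), (np.float64(382.1), np.float64(-187.9), 0.67), (np.float64(470.8), np.float64(-33.5), 0.75)]
```

View pics/top2.png

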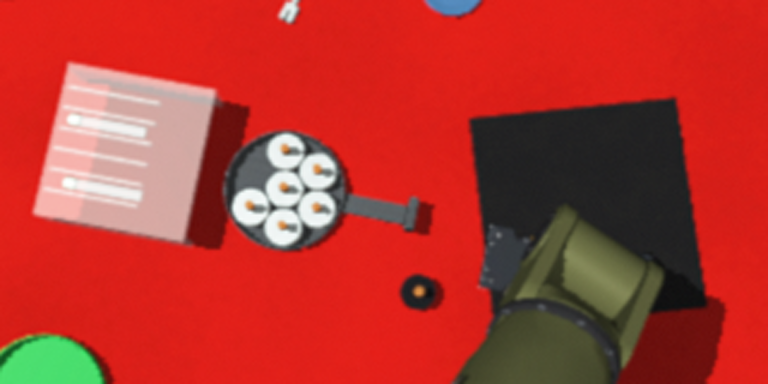

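Six pots are packed in the right places. The knob detector didn't report the last one, so I'll look at the wrist view.

Run:
```python
from h import *
s,w=wrist("w10.png");print(proj(w,[412,-208.5,51]))
for d in manip.search_frame(w,"pot0"):print(np.round(d["location"]),round(d["conf"],2),np.round(proj(w,d["location"])))
```

```text
(np.float64(254.86621961229594), np.float64(226.29308209492447))
[391. -68.  18.] 0.83 [109. 260.]
[ 386. -203.   24.] 0.71 [253. 245.]
```

View pics/w10.png

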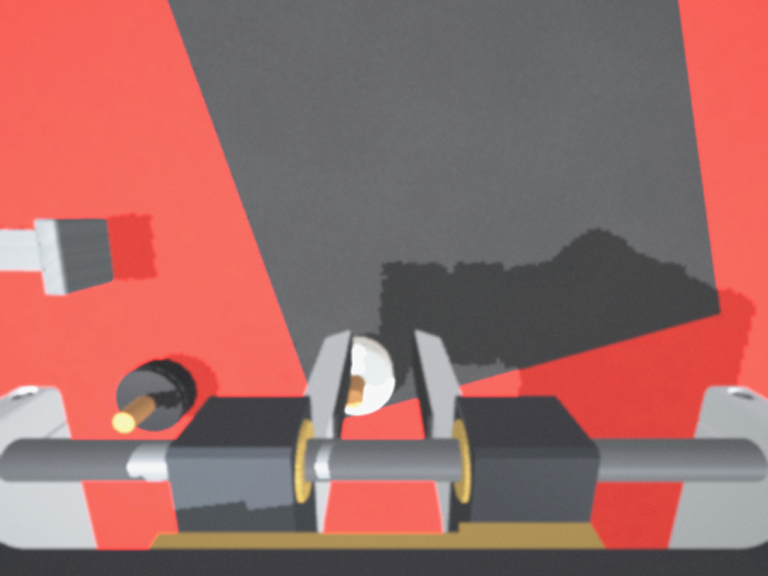

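The last pot has been knocked to about (384,-188), near the mat edge. I'll back off to measure it.

```bash
python3 -m crank '[{"offset":[0,0,0.03],"spin":0},{"offset":[-0.01,0,0.06],"spin":0},{"offset":[-0.035,0.01,0.075],"spin":0},{"offset":[-0.06,0.02,0.085],"spin":0},{"offset":[-0.08,0.02,0.085],"spin":0},{"offset":[-0.08,0.02,0.085],"spin":0},{"offset":[-0.08,0.02,0.085],"spin":0},{"offset":[-0.08,0.02,0.085],"spin":0}]'
python3 - <<'E'
from h import *
s,w=wrist();s,w=wrist("w11.png",(130,60,386,252),3);print(s["eef_pos"]);print("z4",pots(w,4),knobs(w,4));print("z0",pots(w,0),knobs(w,0))
E
```

```text
clock: 42.7
eef_pos: [333.0, -189.5, 151.6]
eef_rot: [3.136, -0.064, -0.164]
wrist_force: [1.0, 1.0, 0.6]
finger_gap: 28.2
[ 333.00026152 -189.36945357  151.39821536]
z4 [(np.float64(245.8), np.float64(-222.3), 1.15), (np.float64(261.0), np.float64(-130.3), 1.17), (np.float64(381.5), np.float64(-187.3), 1.2), (np.float64(490.0), np.float64(-9.7), 1.17), (np.float64(491.7), np.float64(56.4), 1.29)] [(np.float64(386.9), np.float64(-59.6), 1.11), (np.float64(456.2), np.float64(22.6), 1.2), (np.float64(494.7), np.float64(-29.5), 1.15), (np.float64(515.6), np.float64(10.3), 0.82)]
z0 [(np.float64(243.9), np.float64(-222.6), 1.18), (np.float64(259.3), np.float64(-129.4), 1.2), (np.float64(381.3), np.float64(-187.1), 1.23), (np.float64(491.2), np.float64(-7.3), 1.2)] [(np.float64(386.7), np.float64(-57.7), 1.14), (np.float64(457.0), np.float64(25.6), 1.24), (np.float64(496.1), np.float64(-27.2), 1.18), (np.float64(517.2), np.float64(13.1), 0.85)]
```

View pics/w11.png

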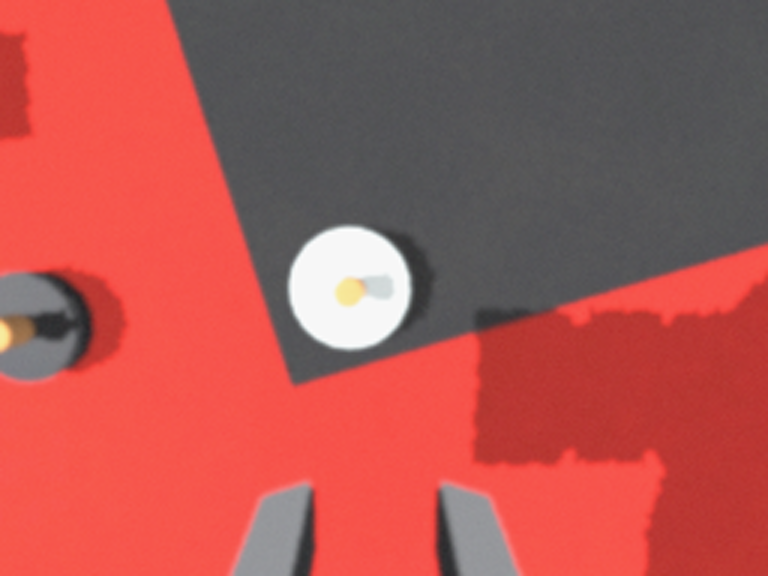

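```bash
python3 - <<'E'
from h import *
s,w=wrist();print(ray(w,246.3,157,51),s["eef_pos"])
E
python3 -m crank '[{"offset":[0.02,0.0005,-0.01],"spin":0},{"offset":[0.04,0.001,-0.03],"spin":0},{"offset":[0.0495,0.0015,-0.05],"spin":0},{"offset":[0.0495,0.0015,-0.07],"spin":0},{"offset":[0.0495,0.0015,-0.085],"spin":0},{"offset":[0.0495,0.0015,-0.085],"spin":0},{"offset":[0.0495,0.0015,-0.085],"spin":0},{"offset":[0.0495,0.0015,-0.085],"spin":0}]'
python3 - <<'E'
from h import *
s,w=wrist();print(s["eef_pos"]);print(knobs(w,4),proj(w,[381.5,-187.3,51]))
E
```

```text
[ 381.3066143  -188.18654826   51.        ] [ 332.9699578  -189.28967487  151.24824496]
clock: 43.52
eef_pos: [382.9, -188.0, 66.9]
eef_rot: [3.136, -0.064, -0.163]
wrist_force: [-0.3, -0.1, 1.0]
finger_gap: 28.2
[ 382.9036803  -187.96647884   66.90858195]
[(np.float64(387.9), np.float64(-61.3), 1.1), (np.float64(381.0), np.float64(-187.4), 0.85), (np.float64(469.8), np.float64(-29.3), 0.69), (np.float64(497.4), np.float64(-35.7), 0.71)] (np.float64(254.94957497440058), np.float64(227.12479995426114))
```

```bash
python3 -m crank '[{"offset":[-0.0008,0,-0.01],"spin":0},{"offset":[-0.0008,0,-0.02],"spin":0},{"offset":[-0.0008,0,-0.028],"spin":0},{"offset":[-0.0008,0,-0.033],"spin":0},{"offset":[-0.0008,0,-0.033],"spin":0},{"offset":[-0.0008,0,-0.033],"spin":0},{"offset":[-0.0008,0,-0.033],"spin":0},{"offset":[-0.0008,0,-0.033],"spin":0}]' && python3 -m crank '[{"offset":[0,0,0],"spin":0},{"offset":[0,0,0],"spin":0},{"offset":[0,0,0],"spin":0},{"offset":[0,0,0],"spin":0},{"offset":[0,0,0.015],"spin":0},{"offset":[0,0,0.035],"spin":0},{"offset":[0,0,0.055],"spin":0},{"offset":[0.01,0.02,0.065],"spin":0}]' 0 30 && python3 -m crank '[{"offset":[0.016,0.034,0.0],"spin":0},{"offset":[0.032,0.07,0.0],"spin":0},{"offset":[0.048,0.105,0],"spin":0},{"offset":[0.064,0.14,0],"spin":0},{"offset":[0.08,0.175,0],"spin":0},{"offset":[0.096,0.21,0],"spin":0},{"offset":[0.112,0.245,0],"spin":0},{"offset":[0.128,0.28,0],"spin":0}]' && python3 -m crank '[{"offset":[0.014,0.035,0],"spin":0},{"offset":[0.014,0.037,0],"spin":0},{"offset":[0.014,0.037,-0.00],"spin":0},{"offset":[0.014,0.037,-0.01],"spin":0},{"offset":[0.014,0.037,-0.025],"spin":0},{"offset":[0.014,0.037,-0.033],"spin":0},{"offset":[0.014,0.037,-0.033],"spin":0},{"offset":[0.014,0.037,-0.033],"spin":0}]'
```

```text
clock: 44.23
eef_pos: [382.4, -188.2, 34.6]
eef_rot: [3.135, -0.065, -0.163]
wrist_force: [2.2, -0.9, -0.6]
finger_gap: 28.0
clock: 44.9
eef_pos: [392.4, -169.9, 101.5]
eef_rot: [3.134, -0.067, -0.165]
wrist_force: [0.1, 0.8, -1.5]
finger_gap: 11.2
clock: 45.57
eef_pos: [520.7, 112.2, 101.4]
eef_rot: [3.134, -0.067, -0.165]
wrist_force: [1.2, -1.2, -1.0]
finger_gap: 10.8
clock: 46.23
eef_pos: [534.4, 148.3, 68.1]
eef_rot: [3.134, -0.066, -0.166]
wrist_force: [-0.0, -0.1, -0.8]
finger_gap: 10.9
```

```bash
python3 -m crank '[{"offset":[-0.0002,0.0004,-0.005],"spin":0},{"offset":[-0.0002,0.0004,-0.015],"spin":0},{"offset":[-0.0002,0.0004,-0.026],"spin":0},{"offset":[-0.0002,0.0004,-0.034],"spin":0},{"offset":[-0.0002,0.0004,-0.034],"spin":0},{"offset":[-0.0002,0.0004,-0.034],"spin":0},{"offset":[-0.0002,0.0004,-0.034],"spin":0},{"offset":[-0.0002,0.0004,-0.034],"spin":0}]' && python3 -m crank '[{"offset":[0,0,0],"spin":0},{"offset":[0,0,0],"spin":0},{"offset":[0,0,0],"spin":0},{"offset":[0,0,0.015],"spin":0},{"offset":[0,0,0.035],"spin":0},{"offset":[0,0,0.06],"spin":0},{"offset":[0,-0.02,0.085],"spin":0},{"offset":[-0.01,-0.04,0.11],"spin":0}]' 0.3 && python3 -m crank '[{"offset":[-0.025,-0.025,0.01],"spin":0},{"offset":[-0.05,-0.05,0.02],"spin":0},{"offset":[-0.075,-0.075,0.03],"spin":0},{"offset":[-0.1,-0.1,0.03],"spin":0},{"offset":[-0.11,-0.12,0.03],"spin":0},{"offset":[-0.11,-0.12,0.03],"spin":0},{"offset":[-0.11,-0.12,0.03],"spin":0},{"offset":[-0.11,-0.12,0.03],"spin":0}]' 0.45
python3 - <<'E'
from h import *
s,w=wrist();s,w=wrist("w12.png",(60,0,512,339),1.7);print(s["eef_pos"]);print(knobs(w,3),tinfit2(w,(509.2,109.3)))
E
```

```text
clock: 46.9
eef_pos: [534.2, 148.8, 34.0]
eef_rot: [3.134, -0.066, -0.166]
wrist_force: [-0.2, 0.8, -1.2]
finger_gap: 11.3
clock: 47.57
eef_pos: [524.7, 108.7, 145.1]
eef_rot: [3.134, -0.066, -0.165]
wrist_force: [0.5, -0.2, 0.7]
finger_gap: 28.4
clock: 48.23
eef_pos: [415.2, -11.0, 175.3]
eef_rot: [3.134, -0.067, -0.165]
wrist_force: [1.4, -0.4, -0.2]
finger_gap: 42.5
[415.1886079  -10.76685954 175.18120577]
[(np.float64(264.6), np.float64(281.0), 0.69), (np.float64(173.3), np.float64(-241.6), 1.08), (np.float64(387.4), np.float64(-59.0), 0.93), (np.float64(485.8), np.float64(148.9), 0.63), (np.float64(485.6), np.float64(68.0), 0.62), (np.float64(509.6), np.float64(108.5), 0.61), (np.float64(532.7), np.float64(149.6), 0.64), (np.float64(532.5), np.float64(68.1), 0.67), (np.float64(556.8), np.float64(108.8), 0.67)] (array([509.3, 109.2]), 677, np.float64(0.7788565277810399))
```

View pics/w12.png

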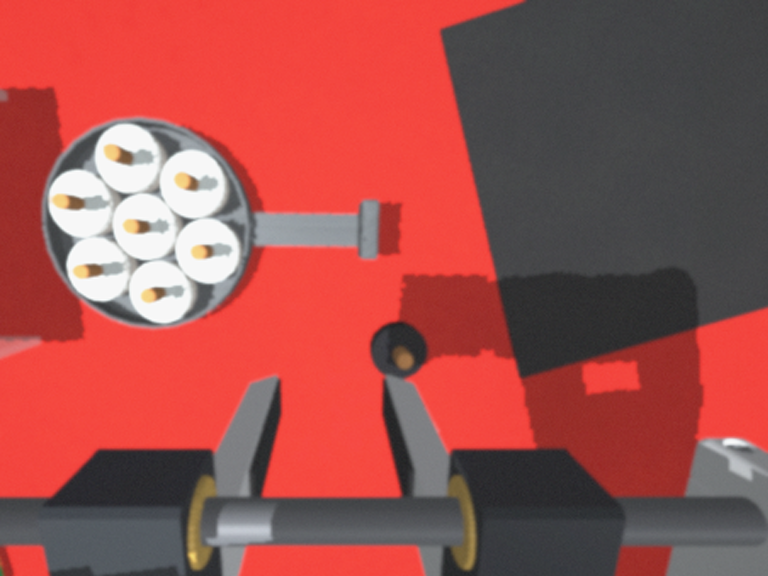

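All seven pots stand upright in the tin, one in the middle and six round it, and the tin hasn't moved. The tab top is near crop px (368,229). Next I grip the tab again.

```bash
python3 - <<'E'
from h import *
s,w=wrist();print(s["eef_pos"],ray(w,276.5,134.7,46))
E
python3 -m crank '[{"offset":[0.02,-0.01,0],"spin":0},{"offset":[0.045,-0.025,-0.01],"spin":0},{"offset":[0.069,-0.04,-0.03],"spin":0},{"offset":[0.069,-0.04,-0.05],"spin":0},{"offset":[0.069,-0.04,-0.07],"spin":-0.5},{"offset":[0.069,-0.04,-0.09],"spin":-0.5},{"offset":[0.069,-0.04,-0.09],"spin":-0.5},{"offset":[0.069,-0.04,-0.09],"spin":-0.5}]' 0.45
```

```text
[415.13319945 -10.65781123 175.0464206 ] [481.30791116 -47.15714289  46.        ]
clock: 49.05
eef_pos: [483.9, -50.1, 84.5]
eef_rot: [3.134, -0.064, -0.172]
wrist_force: [0.4, -0.1, -0.1]
finger_gap: 42.0
```

```bash
python3 -m crank '[{"offset":[0,0,-0.015],"spin":0},{"offset":[0,0,-0.03],"spin":0},{"offset":[0,0,-0.045],"spin":0},{"offset":[0,0,-0.056],"spin":0},{"offset":[0,0,-0.063],"spin":0},{"offset":[0,0,-0.063],"spin":0},{"offset":[0,0,-0.063],"spin":0},{"offset":[0,0,-0.063],"spin":0}]' && python3 -m crank '[{"offset":[0,0,0],"spin":0},{"offset":[0,0,0],"spin":0},{"offset":[0,0,0],"spin":0},{"offset":[0,0,0],"spin":0},{"offset":[0,0,0],"spin":0},{"offset":[0,0,0],"spin":0},{"offset":[0,0,0],"spin":0},{"offset":[0,0,0],"spin":0}]' 0 40
```

```text
clock: 49.72
eef_pos: [484.6, -50.1, 22.7]
eef_rot: [3.134, -0.065, -0.171]
wrist_force: [-0.5, -0.1, 0.6]
finger_gap: 42.4
clock: 50.38
eef_pos: [484.7, -50.1, 22.8]
eef_rot: [3.134, -0.065, -0.172]
wrist_force: [-0.0, 1.8, 3.5]
finger_gap: 11.6
```

```bash
python3 -m crank '[{"offset":[0.0005,0.003,0],"spin":0},{"offset":[0.0015,0.009,0],"spin":0},{"offset":[0.003,0.017,0],"spin":0},{"offset":[0.0045,0.026,0],"spin":0},{"offset":[0.006,0.035,0],"spin":0},{"offset":[0.008,0.044,0],"spin":0},{"offset":[0.0095,0.053,0],"spin":0},{"offset":[0.011,0.062,0],"spin":0}]' && python3 -m crank '[{"offset":[0.0015,0.008,0],"spin":0},{"offset":[0.003,0.016,0],"spin":0},{"offset":[0.0045,0.024,0],"spin":0},{"offset":[0.006,0.032,0],"spin":0},{"offset":[0.007,0.04,0],"spin":0},{"offset":[0.0085,0.048,0],"spin":0},{"offset":[0.01,0.056,0],"spin":0},{"offset":[0.011,0.062,0],"spin":0}]' && python3 -m crank '[{"offset":[0.0015,0.008,0],"spin":0},{"offset":[0.003,0.016,0],"spin":0},{"offset":[0.0045,0.024,0],"spin":0},{"offset":[0.006,0.032,0],"spin":0},{"offset":[0.007,0.04,0],"spin":0},{"offset":[0.0085,0.048,0],"spin":0},{"offset":[0.0095,0.055,0],"spin":0},{"offset":[0.01,0.058,0],"spin":0}]'
python3 - <<'E'
from h import *
s,w=wrist();s,w=wrist();print(s["eef_pos"],s["eef_rot"],s["finger_gap"])
y=s["eef_rot"][2];print("tin from grip",s["eef_pos"][:2]+160*np.array([-np.sin(y),np.cos(y)]))
E
```

```text
clock: 51.05
eef_pos: [495.7, 11.7, 22.8]
eef_rot: [3.133, -0.066, -0.172]
wrist_force: [-1.2, -8.1, 1.8]
finger_gap: 11.9
clock: 51.72
eef_pos: [506.8, 73.5, 22.8]
eef_rot: [3.132, -0.066, -0.171]
wrist_force: [-1.3, -8.7, 3.1]
finger_gap: 11.7
clock: 52.38
eef_pos: [516.9, 131.4, 22.8]
eef_rot: [3.131, -0.066, -0.171]
wrist_force: [-1.5, -9.3, 4.3]
finger_gap: 11.9
[516.87625927 131.72328825  22.77281196] [ 3.13092393 -0.06564466 -0.17088819] 11.897985779387872
tin from grip [544.08548637 289.39274617]
```

```bash
python3 -m crank '[{"offset":[0.0002,0.001,0],"spin":0},{"offset":[0.0005,0.003,0],"spin":0},{"offset":[0.001,0.005,0],"spin":0},{"offset":[0.001,0.006,0],"spin":0},{"offset":[0.001,0.006,0],"spin":0},{"offset":[0.001,0.006,0],"spin":0},{"offset":[0.001,0.006,0],"spin":0},{"offset":[0.001,0.006,0],"spin":0}]' && python3 -m crank '[{"offset":[0,0,0],"spin":0},{"offset":[0,0,0],"spin":0},{"offset":[0,0,0],"spin":0},{"offset":[0,0,0],"spin":0},{"offset":[0,0,0.03],"spin":0},{"offset":[0,0,0.07],"spin":0},{"offset":[0,0,0.11],"spin":0},{"offset":[0,-0.01,0.14],"spin":0}]' 0.45 && python3 -m crank '[{"offset":[-0.02,0,0.01],"spin":0},{"offset":[-0.05,0.02,0.03],"spin":0},{"offset":[-0.08,0.05,0.05],"spin":0},{"offset":[-0.1,0.08,0.07],"spin":0},{"offset":[-0.12,0.1,0.08],"spin":0},{"offset":[-0.12,0.1,0.08],"spin":0},{"offset":[-0.12,0.1,0.08],"spin":0},{"offset":[-0.12,0.1,0.08],"spin":0}]'
cat > chk.py <<'E'
from h import *
C=np.array([542.8,297.1]);y=np.radians(-9.5);X=np.array([np.cos(y),np.sin(y)]);Y=np.array([-np.sin(y),np.cos(y)])
def edge(w,f,rng=14):   # f(s,t): world point; t scanned; strongest mean colour step
    im=w["pixels"].astype(np.float32);ts=np.arange(-rng,rng+.1,.25);M=[]
    for t in ts:
        q=np.array([proj(w,f(s,t)) for s in np.linspace(-1,1,41)],np.float32)
        M.append(cv2.remap(im,q[None,:,0],q[None,:,1],cv2.INTER_LINEAR)[0])
    M=np.array(M);g=np.linalg.norm(M[8:]-M[:-8],axis=2);  # 2 mm step, per sample
    m=np.linalg.norm((M[8:]-M[:-8]).mean(1),axis=1)
    pk=[i for i in range(1,len(m)-1) if m[i]>=m[i-1] and m[i]>m[i+1] and m[i]>.3*m.max()]
    return [(float(ts[i+4]),round(float(m[i]))) for i in pk]
def P(a,b,z): return np.r_[C+a*X+b*Y,z]
s,w=wrist();s,w=wrist();print(s["eef_pos"])
t=manip.camera("top")
for n,p in(("wrist",w),("top",t)):
    print(n,"front",edge(p,lambda s,t:P(60*s,-90+t,72)),"back",edge(p,lambda s,t:P(60*s,90+t,72)))
    print("  tin front-side arc",edge(p,lambda s,t:P((75+t)*np.sin(.6+s*.35),-(75+t)*np.cos(.6+s*.35),20)),edge(p,lambda s,t:P(-(75+t)*np.sin(.6+s*.35),-(75+t)*np.cos(.6+s*.35),20)))
    print("  tin back arc",edge(p,lambda s,t:P((75+t)*np.sin(s*.6),(75+t)*np.cos(s*.6),20)))
save(w,"w13.png");save(t,"top3.png")
E
python3 chk.py
```

```text
clock: 53.15
eef_pos: [517.8, 137.1, 22.7]
eef_rot: [3.131, -0.066, -0.171]
wrist_force: [-1.4, -7.0, 3.3]
finger_gap: 11.8
clock: 53.82
eef_pos: [518.1, 128.1, 166.0]
eef_rot: [3.132, -0.068, -0.17]
wrist_force: [0.4, 0.2, 1.1]
finger_gap: 42.1
clock: 54.48
eef_pos: [398.2, 227.9, 245.6]
eef_rot: [3.132, -0.068, -0.169]
wrist_force: [1.1, 0.7, 0.0]
finger_gap: 42.1
[398.36970555 227.50944256 245.28031814]
wrist front [(-1.0, 117)] back [(-0.25, 107)]
  tin front-side arc [(-5.5, 17), (-0.25, 18)] [(-3.75, 9), (2.5, 15)]
  tin back arc [(-8.75, 7), (-4.0, 12)]
top front [(-2.25, 67)] back [(-0.75, 65)]
  tin front-side arc [(-6.5, 15), (0.75, 12), (10.0, 10)] [(-2.0, 10), (-1.25, 10), (5.5, 13), (8.75, 9)]
  tin back arc [(-12.75, 6), (-12.25, 6), (-4.25, 12)]
```

Run:
```python
from h import *
C=np.array([542.5,296.5]);y=np.radians(-9.5);Rm=np.array([[np.cos(y),np.sin(y)],[-np.sin(y),np.cos(y)]])
s,w=wrist();t=manip.camera("top")
for p in(w,t):
    for n in("pot0","tube0","opener","spoon_rest","tin"):
        for d in manip.search_frame(p,n):
            L=np.array(d["location"]);print(n,round(d["conf"],2),np.round(L),"rack frame",np.round(Rm@(L[:2]-C)))
```

```text
pot0 0.77 [389. -54.  22.] rack frame [ -94. -371.]
tube0 0.78 [491. 316.  79.] rack frame [-54.  10.]
tube0 0.62 [576. 320.  88.] rack frame [29. 29.]
tin 0.97 [307. 436.   9.] rack frame [-255.   98.]
tin 0.96 [524. 158.  12.] rack frame [   5. -139.]
pot0 0.7 [386. -57.  21.] rack frame [ -97. -374.]
tube0 0.67 [572. 316.  85.] rack frame [26. 24.]
tube0 0.65 [503. 333.  86.] rack frame [-45.  29.]
tube0 0.33 [ 492. -274.    5.] rack frame [  45. -571.]
spoon_rest 0.66 [ 793. -106.   10.] rack frame [ 314. -356.]
tin 0.77 [520. 169.  14.] rack frame [  -1. -129.]
tin 0.77 [252. 438.  -1.] rack frame [-310.   91.]
```

Run:
```python
from h import *
s,w=wrist();im=w["pixels"].astype(int);sat=im[:,:,0]-im[:,:,2]
C=np.array([542.4,296.2])
for k in range(7):
    P=C+(0 if k==0 else 47)*np.array([np.cos(np.radians(60*k-60)),np.sin(np.radians(60*k-60))])
    u,v=proj(w,[*P,50]);a,b=int(round(u)),int(round(v))
    q=cv2.convexHull(np.array([proj(w,[*(P+r),28]) for r in([12,12],[-12,12],[12,-12],[-12,-12])],np.float32))
    m=np.zeros(sat.shape,np.uint8);cv2.fillConvexPoly(m,q.astype(int),1)
    print(k,(a,b),"knob R,G,B",im[b-1:b+2,a-1:a+2].mean((0,1)).round(),"lid",np.median(im[m>0],0))
```

```text
0 (185, 91) knob R,G,B [231. 224. 213.] lid [235. 238. 238.]
1 (177, 53) knob R,G,B [232. 235. 231.] lid [241. 244. 244.]
2 (151, 78) knob R,G,B [227. 222. 214.] lid [234. 237. 236.]
3 (160, 114) knob R,G,B [236. 226. 216.] lid [237. 238. 237.]
4 (193, 126) knob R,G,B [246. 246. 246.] lid [243. 244. 244.]
5 (219, 103) knob R,G,B [230. 224. 213.] lid [234. 239. 239.]
6 (212, 66) knob R,G,B [226. 223. 212.] lid [231. 238. 238.]
```

The pots are where I expected them under the shelf, and the arm is clear, so I'm handing in.

```bash
python3 -c "
from cell import manip
print(manip.read_state()['clock']);print(manip.sign_off())"
```

```text
55.2833
the job is handed in; nothing more can be done
None
```

The job is done and handed in at 55.3 s. I drew the steel tin out by its tab, packed all seven white pots in it, then slid it back under the rack.

- **Packing:** before the slide, a wrist picture showed all seven pots upright in one layer, one in the middle and six in a ring. One pot had been knocked about 40 mm aside before I reached it, so I located it again before picking it up.
- **Tin position:** the tin stayed on the table throughout. Going by how far the arm moved it, its centre is within about 1 mm of the rack's centre front to back. A weaker edge fit through the shelf puts it 2 to 3 mm towards the front and about 2 mm to one side. Either way the round part is under the shelf with at least 12 mm to spare.
- **Pots under the shelf:** the trained network did not report the pots through the plastic. My colour check found a pale lid at all seven expected spots and the knob tint at five. One of the other two was faint; the other showed plain white, which I put down to a tube or divider covering it.
- **Things to leave alone:** both tubes and the spoon rest were found about where they started. The ring opener was not detected in the last pictures, but the arm never went near it. The black pot was where it began. The green tin was partly hidden from the cameras, so its last reading was unreliable.

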